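# Set the bayonet lid half-turned on the flange-nut cup and hold it

## Task

The clear cup on the turntable with the two bronze flange nuts is ready to close: set the loose orange bayonet lid from the bench into it, lugs down through the two gaps in the white ring until the flange sits flat on the rim, then turn it clockwise half-way to the lock (about 45 degrees of its quarter turn), never on into the click. Finish while still gripping the lid there, steady, so that I can look round the seal before it is locked. Leave the bolt, the grommet and the yellow tube where they are.

Things in the scene. Friction and masses are not known exactly. Their poses are not given: they have to be found in the camera images.
- lid_bar (a point): centre of the bar handle of the loose orange bayonet lid, which stands plug-down on the bench (one rigid part, 49 mm high, 90 to 140 g, half-turn symmetric, z up). The bar is an upright rib 62 mm long (lid x), 16 mm thick (y), 28 mm high; this point lies half-way up it, 14 mm above the top of the flange (74 mm diameter, 5 mm thick) and 35 mm above the foot of the lid
- lid_bar_end (a point): middle of one end of the lid's bar, 31 mm along lid x from point lid_bar, at the same height
- lid_lug (a point): outer end of one of the lid's two lugs, 32 mm from the axis along lid x, in line with the bar; the other is opposite. Lugs are 13 mm wide, their tops 6 mm and bottoms 10 mm below the flange's underside. They stick out of the plug below the flange: 48 mm diameter, 16 mm deep, its last 6 mm tapering to 40 mm. This point is mid-height, 8 mm above the lid's foot
- nut_cup_mouth (a point): centre of the mouth of the cup with the two bronze flange nuts, at rim level, 102 mm above the bench; z up. Clear cup 74 mm across, 75 mm high, fixed in the turntable 105 mm from its axis. A white ring, 4 mm thick and flush with the rim, narrows the mouth to 52 mm. Seated, the lid's flange lies on the rim and point lid_bar is 19 mm above this point
- nut_cup_gap (a point): one of the two gaps in that cup's white ring, at rim level, 30 mm from the mouth's centre along cup x; the other is opposite. Gaps are 18 mm wide and open out to 34 mm from the axis: lugs pass when the bar is along cup x, to about 5 degrees. Below the ring the lid turns only clockwise from above: 45 degrees is half-way, from about 75 it meets the sprung click teeth, at 90 it locks
- turntable (a joint): angle of the turntable about its upright axis (rad, anticlockwise from above positive). Platter 300 mm across, top 26 mm above the bench, six cups; it turns endlessly and lightly (0.05 N m of friction), so a sideways push on a cup moves it. The other cups hold other hardware; two are already closed by the same kind of lid, whose bars reach 33 mm above the rims
- carriage_bolt: zinc carriage bolt lying on the bench, 80 mm long along its x, head 23 mm; origin under its middle; leave alone
- rubber_grommet: black rubber grommet lying on the bench, 38 mm diameter, 18 mm high; origin at the centre of its underside; leave alone
- anchor_tube: yellow tube of nylon anchors with a black cap, standing on the bench, 35 mm diameter, 72 mm high; origin at the centre of its underside; leave alone
There are look-alikes about, which are no part of the job. There is more than one size of the part that bears lid_bar; the job needs the largest.

How it is judged:
By the outcome, as a careful person would: the job done as asked, in the order asked, and still so for the second after the job is handed in, while the arm keeps its last pose, push and grip.
It also fails if it takes over 45 s, if anything falls off the work surface, if the arm or the gripper's body presses on something with over 40 N, if the wrist force passes 120 N, or if a joint passes its speed limit or range.

## Robot

A 7-joint arm with a two-finger parallel gripper is mounted at the origin on the work surface. World frame = base frame: x ahead of the robot, y to its left, z up, the work surface at z = 0. Lengths are in m, angles in rad, forces in N, time in s.
With the tool pointing down it reaches from about 0.425 to 0.875 m from the base axis. Payload 9.9 kg.
Tool frame: the origin (TCP) lies between the finger pads; the fingertips stand 11 mm ahead of it and the grasp point (between the pads) lies 8 mm behind it; z points along the fingers, y is the direction in which the jaws open and shut (so a half turn about z gives the same grasp; the last joint's range is limited). The gripper opens to 85 mm and grips with 20 to 120 N. Pads are 22 mm wide; open, the fingers measure 114 mm over their backs; the gripper's body (76 mm by 85 mm) begins 54 mm behind the grasp point. The pads swing forward as they close: fully open they stand 13 mm farther back than shut.
Start: joints at [1.098, 0.576, 0.025, 1.437, -0.015, 1.129, -0.057], TCP at [0.256, -0.625, 0.211] pointing down, gripper open.
Joint ranges: [-2.76, 2.76], [-0.34, 2.15], [-1.52, 1.57], [0.19, 2.46], [-1.09, 4.23], [0.17, 1.99], [-2.82, 2.82]. Speed limits (rad/s): [2.22, 2.22, 3.01, 3.01, 3.14, 3.14, 3.14].

## Interface

Orientations are given as a unit quaternion [x, y, z, w].
In Python, from workcell import arm gives the robot as it stands.
- The arm moves only by the tool send_rows, never from a script. Its argument "motion" is one flat list of numbers, 7 for each row, row after row: the closure, from 0 (fully open) to 1 (shut), then the shift along the tool's x, y, z in m, then the turn, a rotation vector about the tool's x, y, z in rad. A call has 1 to 10 rows; each row is the pose to reach, as a shift and turn from the pose commanded when the call began, along the tool's axes at that moment; what a row does not reach only later rows make up. A row lasts 1/10 s, in which the tool goes at most 50 mm and 8.59 degrees, less where a joint would pass 70% of its speed; a pose out of reach is approached as far as the arm can. A call with a gripper value outside its range is refused whole. The fingers move at their own pace and stop on an object; the grip force is fixed at half the most. Time passes only in rows, so rows that repeat a pose let the fingers close. It gives the time, the measured TCP pose, the force and the opening at its end, in the units of the state.
- arm.observe(): the state, without advancing time (a new reading comes with each control period).
- arm.camera(name): name is "scene" or "top" or "wrist"; returns the picture (384x512x3 uint8, red, green, blue); there is no depth.
- arm.get_calibration(name): a dict with "intrinsics" (3x3 intrinsics, pixels), "pose" (4x4, takes a point from camera to world coordinates); the wrist camera has in their place "tool_from_camera" (4x4, takes a point from camera to tool coordinates, whose origin is the TCP and whose axes are the flange's). Camera axes: x right, y up, looking along -z (the intrinsics and any distortion apply to the point x, -y, -z); pixel columns grow to the right and rows downward; lengths in m; the calibration is good to about 2 mm. The wrist camera is an equidistant fisheye: a pixel r from the principal point sees the ray r / f radians off the axis. A picture is of the moment at which its call begins: read the wrist's pose just before it. get_calibration takes no time and is no camera call.
- arm.close_job(): hands the job in, once; it reports no verdict.
Trained networks look in the newest picture that a camera, given by its name, has taken for a name from the list of things; names that differ only in an ending like _2 or _b are one class to them, and where a whole thing is asked for, a point or a joint stands for the part that bears it (a point fixed in the world has none). Each returns a list of dicts, best first, with "confidence" (0 to 1); they miss things now and then, are a little off and sometimes report something else, mostly with a low value. They report only what shows in the picture. A call takes as long as a camera call. They do not tell look-alikes from the thing itself.
- arm.find_in(name, camera): "box" ([left, top, right, bottom] in pixels, round what is visible of it).
The state is a dict: "time_s": time; "qpos": joint angles; "qd": joint speeds; "joint_efforts": joint torques, N m; "position": TCP position; "ee_rot": TCP orientation; "ft_force": force on the tool from outside, world axes, zero at the start; "wrist_torque": the same for the moment, N m; "grip_width": opening from 0.0 (shut) to 1.0 (fully open).
Only numpy, scipy, OpenCV 4.12 (cv2) and the standard library are available. Lean on these libraries where they do the work, as an engineer would, in place of code of your own. Each camera call takes 0.05 s, during which the arm holds its last target.

## Working session

There is one attempt and no reset: what is moved stays moved. The work goes in short steps, Python scripts to look and compute and a tool call to move; the robot and the scene stay as the last step left them, time stands still between calls to the robot, and variables do not carry over. Pictures are saved under pics/ and viewed, and the job is handed in when it is done.

Besides the shell and the picture viewer there is one more tool, called after "Call:" by a JSON object that holds its "method" and its "body", one argument or row to a line. send_rows: Moves the arm, as the interface text tells. Its arguments: {"type":"object","properties":{"motion":{"type":"array"}},"required":["motion"]}

```bash
ls; mkdir -p pics; python3 - <<'E'
from workcell import arm
import cv2,json
s=arm.observe();print(s)
for n in ["scene","top","wrist"]:
    im=arm.camera(n);cv2.imwrite(f"pics/{n}0.png",im[:,:,::-1])
    c=arm.get_calibration(n);print(n,{k:(v.tolist() if hasattr(v,'tolist') else v) for k,v in c.items()})
    for t in ["lid_bar","lid_bar_end","lid_lug","nut_cup_mouth","nut_cup_gap","turntable"]:
        print(t,[( [round(float(x)) for x in d['box']],round(d['confidence'],2)) for d in arm.find_in(t,n)])
E
```

```text
pics
{'time_s': 0.0, 'qpos': array([ 1.09819713,  0.57653961,  0.02485399,  1.43792867, -0.01500513,
        1.12899353, -0.0564766 ]), 'qd': array([-0.00049902,  0.00106604,  0.0002261 , -0.00055188,  0.00049905,
       -0.00105068, -0.00082336]), 'joint_efforts': array([-8.73502413e-04, -7.65770888e+01,  2.25037783e+00, -2.85989231e+01,
        1.52831379e-02,  1.22463307e-02,  2.91419735e-05]), 'position': array([ 0.25568793, -0.62416167,  0.20983058]), 'ee_rot': array([ 9.81158971e-01,  1.93200324e-01, -2.06253144e-04, -8.16557419e-04]), 'ft_force': array([0.20419892, 0.66940373, 0.3998911 ]), 'wrist_torque': array([ 0.03531186,  0.00337508, -0.0315148 ]), 'grip_width': 1.0004900236290164}
scene {'intrinsics': [[462.57854220077036, 0.0, 255.68427011832966], [0.0, 462.57854220077036, 189.9907132504365], [0.0, 0.0, 1.0]], 'pose': [[0.37457857718704995, -0.7168510879655247, 0.5880607172692024, 1.0349006735254749], [0.9271860055513512, 0.2924189900334646, -0.23413082961784012, -0.31358049690688844], [-0.004123181084395281, 0.6329420605003685, 0.7741881860551046, 0.7899275909831984], 
[... 1127 characters left out ...]
9, 369, 182], 0.66), ([269, 133, 290, 153], 0.52)]
nut_cup_mouth [([80, 138, 226, 269], 0.7)]
nut_cup_gap [([82, 139, 222, 269], 0.79)]
turntable [([80, 138, 222, 270], 0.91)]
wrist {'intrinsics': [[297.3186396354542, 0.0, 258.4345349985671], [0.0, 297.3186396354542, 192.3661266843677], [0.0, 0.0, 1.0]], 'tool_from_camera': [[2.925286735233905e-05, 0.9622785416184504, 0.2720661821780398, 0.06906484686960912], [0.9999997282635992, -0.00022856026195938796, 0.0007008801116713538, -0.0007138133167313709], [0.0007366254095773616, 0.27206608774500224, -0.9622782868183878, -0.16247995300113952], [0.0, 0.0, 0.0, 1.0]]}
lid_bar []
lid_bar_end []
lid_lug []
nut_cup_mouth []
nut_cup_gap []
turntable []
```

View pics/scene0.png

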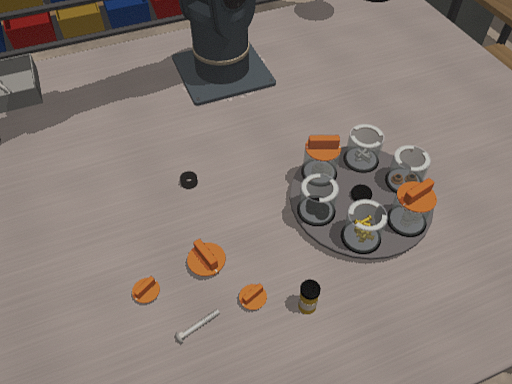

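View pics/top0.png

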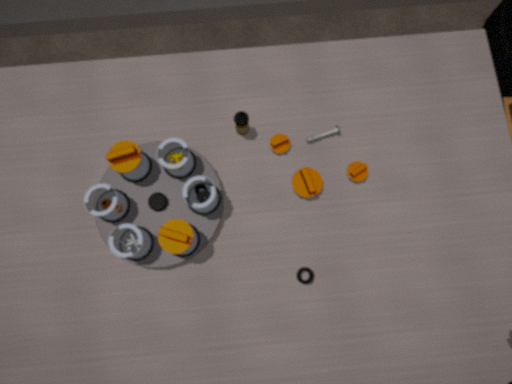

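```bash
python3 - <<'E'
import cv2
t=cv2.imread("pics/top0.png");s=cv2.imread("pics/scene0.png")
cv2.imwrite("pics/t_tt.png",cv2.resize(t[130:280,70:235],None,fx=4,fy=4,interpolation=cv2.INTER_CUBIC))
cv2.imwrite("pics/t_lid.png",cv2.resize(t[120:220,250:390],None,fx=5,fy=5,interpolation=cv2.INTER_CUBIC))
cv2.imwrite("pics/s_tt.png",cv2.resize(s[115:265,280:450],None,fx=4,fy=4,interpolation=cv2.INTER_CUBIC))
E
```

```text
(no output)
```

View pics/t_tt.png

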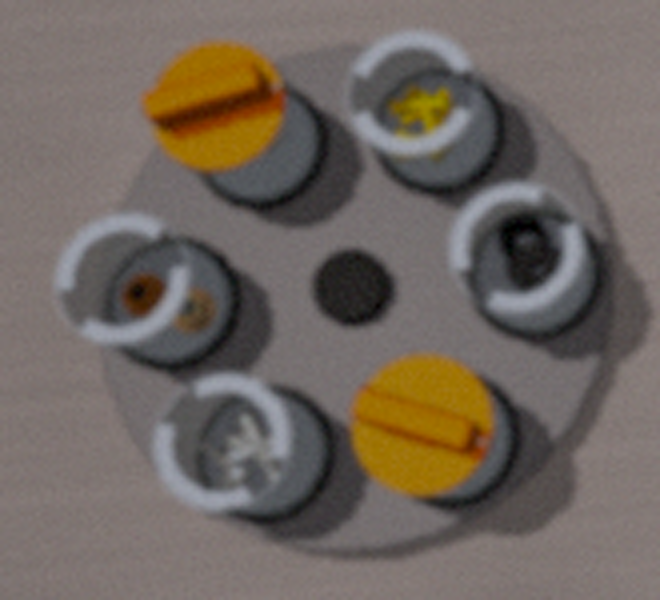

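View pics/t_lid.png

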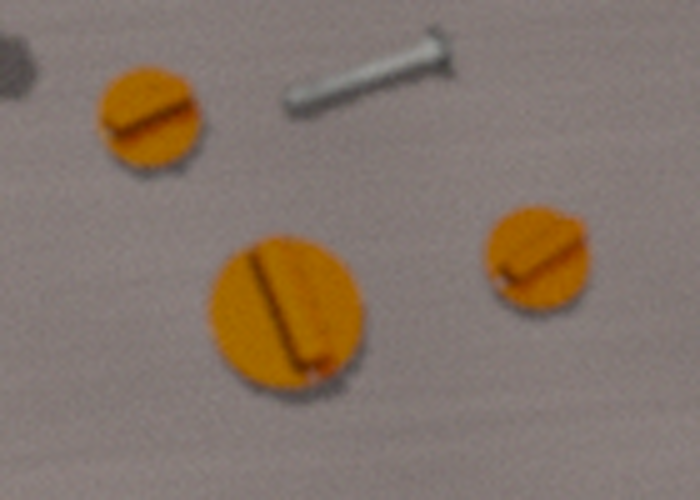

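View pics/s_tt.png

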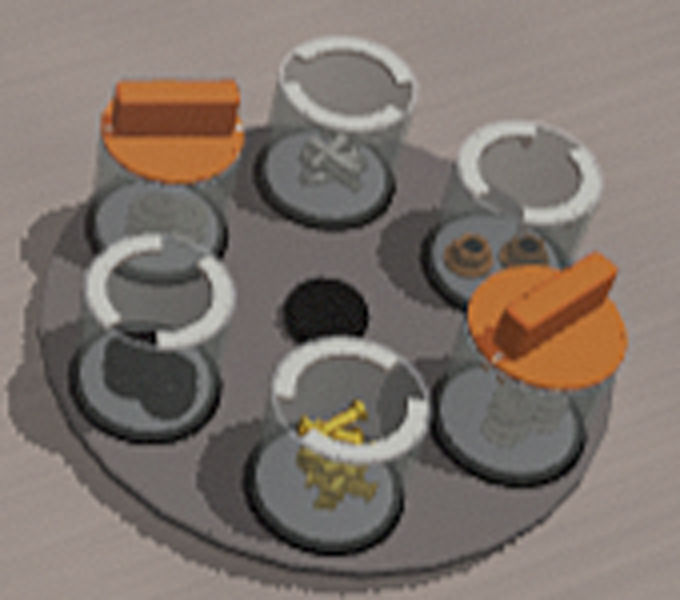

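```bash
cat > h.py <<'E'
import numpy as np, cv2
from workcell import arm
from scipy.optimize import least_squares
from scipy.spatial.transform import Rotation as R
def cal(n):
    c=arm.get_calibration(n); return np.array(c['intrinsics']),np.array(c['pose'])
def proj(n,P):
    K,T=cal(n); p=(np.atleast_2d(P)-T[:3,3])@T[:3,:3]
    return np.c_[K[0,0]*p[:,0]/-p[:,2]+K[0,2],K[1,1]*-p[:,1]/-p[:,2]+K[1,2]]
def onz(n,uv,z):
    K,T=cal(n); uv=np.atleast_2d(uv).astype(float)
    d=np.c_[(uv[:,0]-K[0,2])/K[0,0],-(uv[:,1]-K[1,2])/K[1,1],-np.ones(len(uv))]@T[:3,:3].T
    return T[:3,3]+d*((z-T[2,3])/d[:,2])[:,None]
E
python3 - <<'E'
from h import *
for n,box in (("top",(70,130,235,280)),("scene",(280,115,450,265))):
    im=cv2.imread(f"pics/{n}0.png")
    hsv=cv2.cvtColor(im,cv2.COLOR_BGR2HSV)
    x0,y0,x1,y1=box
    big=cv2.resize(im[y0:y1,x0:x1],None,fx=4,fy=4,interpolation=cv2.INTER_CUBIC)
    m=(big.min(axis=2)>(165 if n=="top" else 165)).astype(np.uint8)
    print(n,m.sum())
    k,lab,st,ce=cv2.connectedComponentsWithStats(m)
    comps=[i for i in range(1,k) if st[i,4]>150]
    for i in comps:
        ys,xs=np.where(lab==i); uv=np.c_[(xs+.5)/4-.5+x0,(ys+.5)/4-.5+y0]
        P=onz(n,uv,.102)[:,:2]
        # circle fit
        r=least_squares(lambda p:np.hypot(P[:,0]-p[0],P[:,1]-p[1])-.0315 ,P.mean(0),loss='soft_l1',f_scale=.003)
        a=np.degrees(np.arctan2(*(P-r.x).T[::-1]))
        print(i,st[i],"c",ce[i].round(),"world c",r.x.round(4),"rms",np.sqrt((r.fun**2).mean()).round(4),"mean ang",np.degrees(np.arctan2(*(P.mean(0)-r.x)[::-1])).round(1))
    cv2.imwrite(f"pics/m_{n}.png",m*255)
    # hub
    g=cv2.cvtColor(big,cv2.COLOR_BGR2GRAY)
    # platter
    
t=onz("top",[[158.3,201.8]],.03);s=onz("scene",[[361.5,193]],.03);print("hub",t,s)
print("lid flange top",onz("top",[[307.4,182.6]],.021),onz("scene",[[206,260]],.021))
E
```

```text
top 0
scene 13641
1 [ 295   37  119   44 1334] c [358.  52.] world c [0.4618 0.1687] rms 0.0023 mean ang 136.6
3 [ 285   84  115   45 1339] c [338. 112.] world c [0.4608 0.1698] rms 0.0022 mean ang -43.5
4 [ 460  122   75   71 1585] c [486. 149.] world c [0.5531 0.2218] rms 0.0024 mean ang -150.1
6 [ 525  147   76   75 1623] c [573. 193.] world c [0.552 0.221] rms 0.0023 mean ang 28.9
7 [  88  236   72   88 1756] c [112. 273.] world c [0.5525 0.0119] rms 0.0022 mean ang -137.1
8 [ 159  258   74   89 1852] c [206. 309.] world c [0.5512 0.0106] rms 0.0022 mean ang 38.8
9 [ 275  339  122   57 1959] c [325. 359.] world c [0.644  0.0632] rms 0.0022 mean ang 178.9
10 [ 304  400  123   60 2172] c [376. 439.] world c [0.6421 0.0631] rms 0.0022 mean ang -2.4
hub [[0.55116574 0.1151122  0.03      ]] [[0.54952966 0.11972664 0.03      ]]
lid flange top [[ 0.56847019 -0.23497884  0.021     ]] [[ 0.57524394 -0.23373936  0.021     ]]
```

View pics/m_top.png

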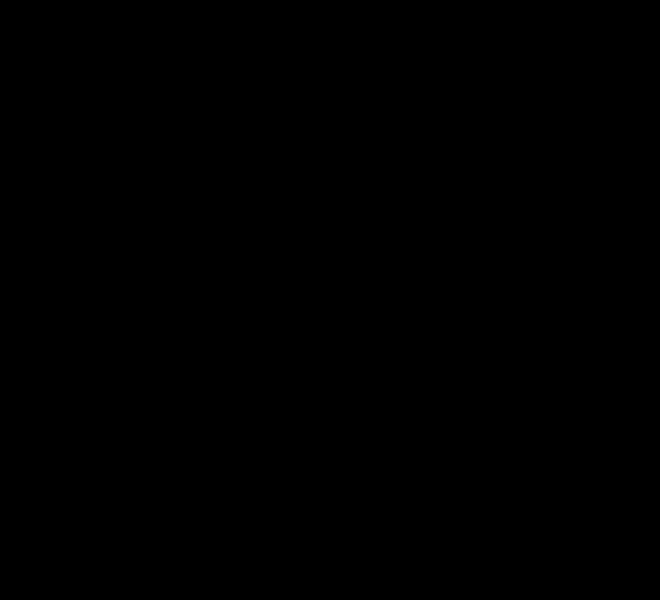

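View pics/m_scene.png

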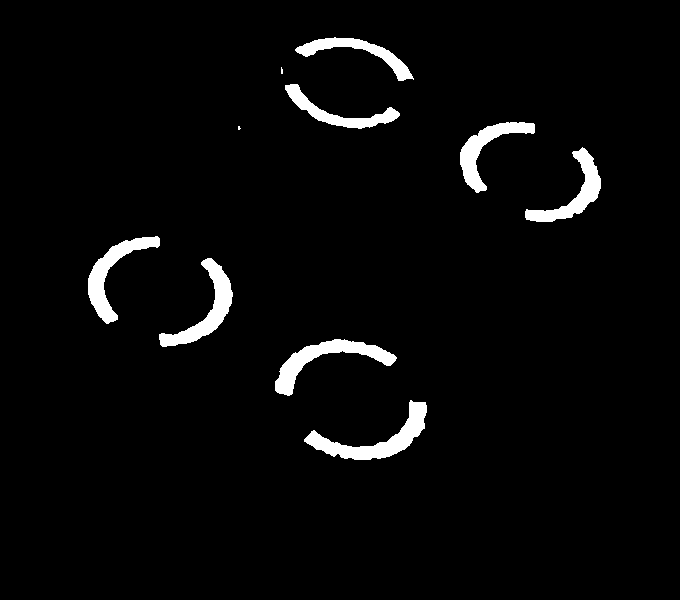

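```bash
python3 - <<'E'
from h import *
im=cv2.imread("pics/top0.png");x0,y0,x1,y1=(70,130,235,280)
big=cv2.resize(im[y0:y1,x0:x1],None,fx=4,fy=4,interpolation=cv2.INTER_CUBIC)
m=(big.min(axis=2)>138).astype(np.uint8)
k,lab,st,ce=cv2.connectedComponentsWithStats(m)
for i in range(1,k):
    if st[i,4]<150: continue
    ys,xs=np.where(lab==i); uv=np.c_[(xs+.5)/4-.5+x0,(ys+.5)/4-.5+y0]
    P=onz("top",uv,.102)[:,:2]
    r=least_squares(lambda p:np.hypot(P[:,0]-p[0],P[:,1]-p[1])-.0315 ,P.mean(0),loss='soft_l1',f_scale=.003)
    print(ce[i].round(),r.x.round(4),np.sqrt((r.fun**2).mean()).round(4),"ang",np.degrees(np.arctan2(*(P.mean(0)-r.x)[::-1])).round(1))
for n,box in (("top",(285,160,330,205)),("scene",(180,230,235,285))):
    im=cv2.imread(f"pics/{n}0.png");x0,y0,x1,y1=box
    big=cv2.resize(im[y0:y1,x0:x1],None,fx=10,fy=10,interpolation=cv2.INTER_CUBIC)
    cv2.imwrite(f"pics/lid_{n}.png",big)
print(onz("top",[[304,169],[313,193]],.049))
E
```

```text
[414.  48.] [0.6428 0.0629] 0.0024 ang -4.2
[410. 135.] [0.6434 0.0634] 0.0021 ang 176.0
[482. 218.] [0.5503 0.0111] 0.0021 ang 42.9
[ 98. 240.] [0.5523 0.2216] 0.0022 ang 29.4
[546. 280.] [0.5517 0.0114] 0.0019 ang -142.0
[142. 317.] [0.5529 0.2221] 0.0019 ang -153.6
[254. 405.] [0.4604 0.1701] 0.002 ang -44.3
[188. 479.] [0.4615 0.1693] 0.0022 ang 135.8
[[ 0.59473264 -0.22673     0.049     ]
 [ 0.53672495 -0.24072813  0.049     ]]
```

View pics/lid_top.png

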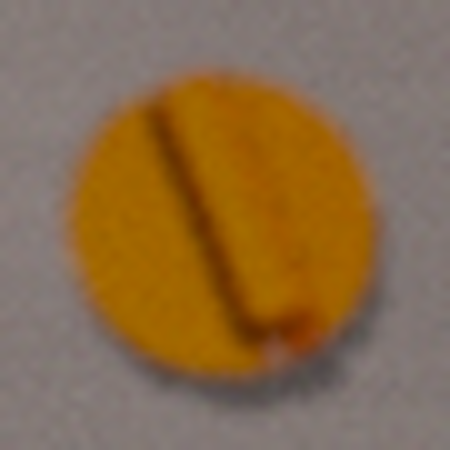

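View pics/lid_scene.png

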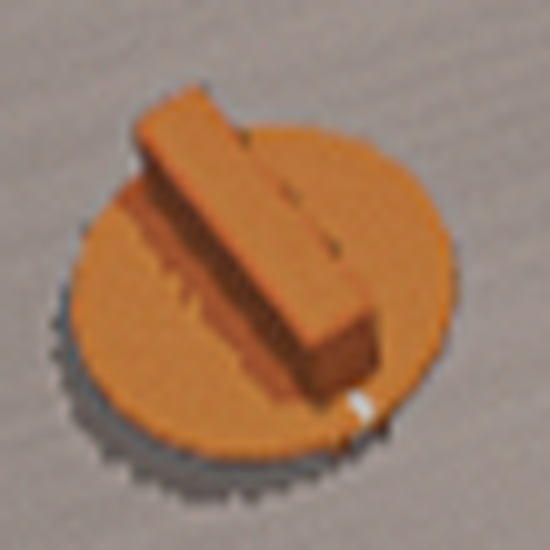

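```bash
cat >> h.py <<'E'
def shift(p_target, yaw_deg, s=None):
    """shift in tool axes + rotvec to reach p_target with tool z down and tool x at yaw"""
    s=s or arm.observe(); R0=R.from_quat(s['ee_rot']); 
    a=np.radians(yaw_deg); Rt=R.from_matrix(np.c_[[np.cos(a),np.sin(a),0],[np.sin(a),-np.cos(a),0],[0,0,-1]])
    d=R0.inv().apply(np.array(p_target)-s['position']); rv=(R0.inv()*Rt).as_rotvec()
    X=R0.as_matrix()[:,0]
    print("yaw",np.degrees(np.arctan2(X[1],X[0])).round(2),"pos",s['position'].round(4),"shift",d.round(4),"rot",rv.round(4))
E
python3 - <<'E'
from h import *
c=np.array([[137,135],[200,88],[375,300],[310,345]])/10-.45+[180,230]
P=onz("scene",c,.049);print(P.round(4),P.mean(0))
a=(P[0]+P[1])/2;b=(P[2]+P[3])/2;d=b-a;print(np.linalg.norm(d),np.degrees(np.arctan2(d[1],d[0])))
for n,box,thr in (("top",(285,160,330,205),0),("scene",(180,230,235,285),0)):
    im=cv2.imread(f"pics/{n}0.png");x0,y0,x1,y1=box
    hsv=cv2.cvtColor(im,cv2.COLOR_BGR2HSV)[y0:y1,x0:x1]
    m=((hsv[...,1]>140)).astype(np.uint8)
    ys,xs=np.where(m); print(n,"centroid z=.025",onz(n,[[xs.mean()+x0,ys.mean()+y0]],.024), "area diam check", m.sum())
shift([.572,-.234,.20],13.6)
E
```

```text
[[ 0.5477 -0.2475  0.049 ]
 [ 0.5421 -0.2333  0.049 ]
 [ 0.5988 -0.2175  0.049 ]
 [ 0.6032 -0.2316  0.049 ]] [ 0.57296536 -0.2324599   0.049     ]
0.05826327334847016 15.797610032462206
top centroid z=.025 [[ 0.56878978 -0.23311466  0.024     ]] area diam check 720
scene centroid z=.025 [[ 0.57316414 -0.23381408  0.024     ]] area diam check 1026
yaw 22.28 pos [ 0.2559 -0.6246  0.2107] shift [ 0.4406 -0.2416  0.0107] rot [-0.     -0.      0.1514]
```

Call:
{"method": "send_rows", "body": {
  "motion": [0, 0.4406, -0.2416, 0.02, 0, 0, 0.1514, 0, 0.4406, -0.2416, 0.02, 0, 0, 0.1514, 0, 0.4406, -0.2416, 0.02, 0, 0, 0.1514, 0, 0.4406, -0.2416, 0.02, 0, 0, 0.1514, 0, 0.4406, -0.2416, 0.02, 0, 0, 0.1514, 0, 0.4406, -0.2416, 0.02, 0, 0, 0.1514, 0, 0.4406, -0.2416, 0.02, 0, 0, 0.1514, 0, 0.4406, -0.2416, 0.02, 0, 0, 0.1514, 0, 0.4406, -0.2416, 0.02, 0, 0, 0.1514, 0, 0.4406, -0.2416, 0.02, 0, 0, 0.1514]
}}

```text
time_s: 2.05
position: [0.5713, -0.2346, 0.191]
ee_rot: [0.993, 0.118, 0.0, 0.0]
ft_force: [1.5, -0.4, -0.3]
grip_width: 0.998
```

```bash
cat >> h.py <<'E'
def wcam():
    c=arm.get_calibration("wrist"); return np.array(c['intrinsics']),np.array(c['tool_from_camera'])
def wT(s):
    K,T=wcam(); M=np.eye(4); M[:3,:3]=R.from_quat(s['ee_rot']).as_matrix(); M[:3,3]=s['position']; return K,M@T
def wproj(s,P):
    K,T=wT(s); p=(np.atleast_2d(P)-T[:3,3])@T[:3,:3]; v=np.c_[p[:,0],-p[:,1],-p[:,2]]
    r=np.hypot(v[:,0],v[:,1]); th=np.arctan2(r,v[:,2]); k=K[0,0]*th/np.maximum(r,1e-9)
    return np.c_[k*v[:,0]+K[0,2],k*v[:,1]+K[1,2]]
def wonz(s,uv,z):
    K,T=wT(s); uv=np.atleast_2d(uv).astype(float); q=(uv-K[:2,2])/K[0,0]; th=np.hypot(*q.T)
    sc=np.sin(th)/np.maximum(th,1e-9); d=np.c_[q[:,0]*sc,-q[:,1]*sc,-np.cos(th)]@T[:3,:3].T
    return T[:3,3]+d*((z-T[2,3])/d[:,2])[:,None]
E
python3 - <<'E'
from h import *
import pickle
s=arm.observe();im=arm.camera("wrist")[:,:,::-1];cv2.imwrite("pics/w1.png",im);pickle.dump(s,open("s1.pkl","wb"))
print(s['position'])
for t in ["lid_bar","lid_bar_end"]: print([(np.round(d['box']),d['confidence']) for d in arm.find_in(t,"wrist")])
u=wproj(s,[[.572,-.234,.049]])[0];print(u)
E
```

```text
[ 0.57132167 -0.23461925  0.1910089 ]
[(array([340., 158., 379., 200.]), 0.91), (array([211.,  52., 254.,  95.]), 0.8), (array([225., 139., 289., 205.]), 0.65)]
[(array([223., 139., 287., 200.]), 0.91), (array([214.,  50., 252.,  92.]), 0.83), (array([338., 159., 379., 200.]), 0.56), (array([137.,   1., 182.,  34.]), 0.55)]
[258.86174927 175.9359945 ]
```

View pics/w1.png

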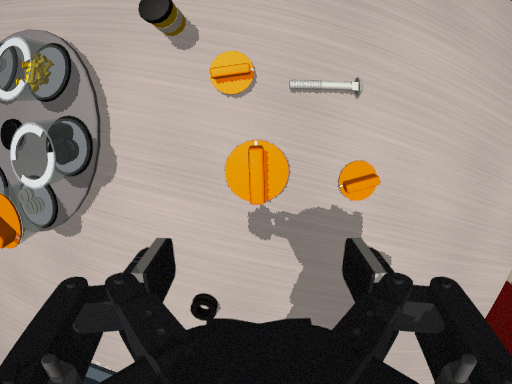

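```bash
python3 - <<'E'
import cv2
t=cv2.imread("pics/w1.png")
cv2.imwrite("pics/w1z.png",cv2.resize(t[132:212,217:297],None,fx=7,fy=7,interpolation=cv2.INTER_CUBIC))
E
```

```text
(no output)
```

View pics/w1z.png

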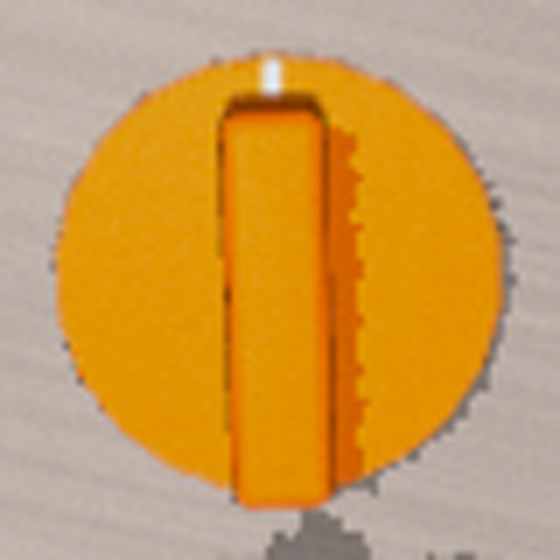

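```bash
python3 - <<'E'
from h import *
import pickle
s=pickle.load(open("s1.pkl","rb"))
f=lambda c:(np.array(c)+.5)/7-.5+[217,132]
P=wonz(s,f([[224,108],[323,108],[333,502],[236,506]]),.049);print(P.round(4),P.mean(0).round(4))
a=(P[0]+P[1])/2;b=(P[2]+P[3])/2;d=a-b;print(np.linalg.norm(d),np.degrees(np.arctan2(d[1],d[0])))
im=cv2.imread("pics/w1.png");hsv=cv2.cvtColor(im,cv2.COLOR_BGR2HSV)[132:212,217:297]
m=(hsv[...,1]>150).astype(np.uint8)
cn=max(cv2.findContours(m,0,cv2.CHAIN_APPROX_NONE)[0],key=cv2.contourArea)[:,0]+[217,132]
cn=np.array([c for c in cn if not(245<c[0]<268)])
Q=wonz(s,cn,.021)[:,:2]
r=least_squares(lambda p:np.hypot(Q[:,0]-p[0],Q[:,1]-p[1])-p[2],[.57,-.234,.037],loss='soft_l1',f_scale=.001);print("flange",r.x)
E
```

```text
[[ 0.5992 -0.2165  0.049 ]
 [ 0.6026 -0.2307  0.049 ]
 [ 0.5441 -0.2466  0.049 ]
 [ 0.5399 -0.2323  0.049 ]] [ 0.5715 -0.2315  0.049 ]
0.06102236216464507 15.057237452569737
flange [ 0.57040029 -0.23153743  0.03599606]
```

```bash
python3 -c "
from h import *
shift([.5715,-.2318,.035],15.2)"
```

```text
yaw 14.02 pos [ 0.5727 -0.2317  0.1904] shift [-1.300e-03  1.000e-04  1.554e-01] rot [-0.0017 -0.0011 -0.0207]
```

```bash
python3 -c "
from h import *
import pickle
for i in range(4):
    s=arm.observe();X=R.from_quat(s['ee_rot']).as_matrix()[:,0];print(s['time_s'],s['position'].round(4),np.degrees(np.arctan2(X[1],X[0])).round(2),s['qpos'].round(4))
    im=arm.camera('wrist')
cv2.imwrite('pics/w2.png',im[:,:,::-1]);pickle.dump(s,open('s2.pkl','wb'))
a=cv2.imread('pics/w1.png');g=lambda x:np.float32(cv2.cvtColor(x,cv2.COLOR_BGR2GRAY))[100:220,180:420]
print(cv2.phaseCorrelate(g(a),g(im[:,:,::-1].copy())))
"
```

```text
2.2 [ 0.5727 -0.2317  0.1904] 14.02 [ 0.2998  0.5064  0.0159  1.6261 -0.0115  1.0092 -1.0064]
2.25 [ 0.5709 -0.2348  0.1905] 13.79 [ 0.3025  0.5058  0.0186  1.627  -0.0107  1.0094 -1.0057]
2.3 [ 0.5699 -0.2367  0.1907] 13.62 [ 0.3045  0.5053  0.02    1.6274 -0.0106  1.0094 -1.0055]
2.35 [ 0.5694 -0.2376  0.1908] 13.52 [ 0.3057  0.505   0.0206  1.6276 -0.0106  1.0094 -1.0055]
((-1.7601709753926684, -1.742176930020058), 0.9376539794603983)
```

Call:
{"method": "send_rows", "body": {
  "motion": [0, 0, 0, 0, 0, 0, 0, 0, 0, 0, 0, 0, 0, 0, 0, 0, 0, 0, 0, 0, 0, 0, 0, 0, 0, 0, 0, 0, 0, 0, 0, 0, 0, 0, 0, 0, 0, 0, 0, 0, 0, 0, 0, 0, 0, 0, 0, 0, 0]
}}

```text
time_s: 3.1
position: [0.5702, -0.2362, 0.1908]
ee_rot: [0.993, 0.118, 0.0, -0.0]
ft_force: [0.7, 0.6, -0.0]
grip_width: 0.996
```

```bash
python3 -c "
from h import *
import pickle
for i in range(5):
    s=arm.observe();X=R.from_quat(s['ee_rot']).as_matrix()[:,0];print(s['time_s'],s['position'].round(4),np.degrees(np.arctan2(X[1],X[0])).round(2),s['qd'].round(3))
    im=arm.camera('wrist')
    cv2.imwrite('pics/w3.png',im[:,:,::-1]);pickle.dump(s,open('s3.pkl','wb'))
im=cv2.imread('pics/w3.png')
y0,x0=125,210
cv2.imwrite('pics/w3z.png',cv2.resize(im[y0:y0+80,x0:x0+80],None,fx=7,fy=7,interpolation=cv2.INTER_CUBIC))
"
```

```text
3.1 [ 0.5702 -0.2362  0.1908] 13.61 [-0.001 -0.     0.001  0.001 -0.001 -0.001  0.   ]
3.15 [ 0.5702 -0.2362  0.1908] 13.6 [-0.001  0.001  0.001 -0.001 -0.001  0.     0.001]
3.2 [ 0.5702 -0.2363  0.1908] 13.61 [-0.     0.    -0.    -0.001  0.001 -0.001  0.   ]
3.25 [ 0.5702 -0.2362  0.1908] 13.61 [ 0.     0.001 -0.001  0.001  0.     0.    -0.   ]
3.3 [ 0.5702 -0.2362  0.1908] 13.61 [ 0.    -0.     0.001 -0.001 -0.001 -0.    -0.001]
```

View pics/w3z.png

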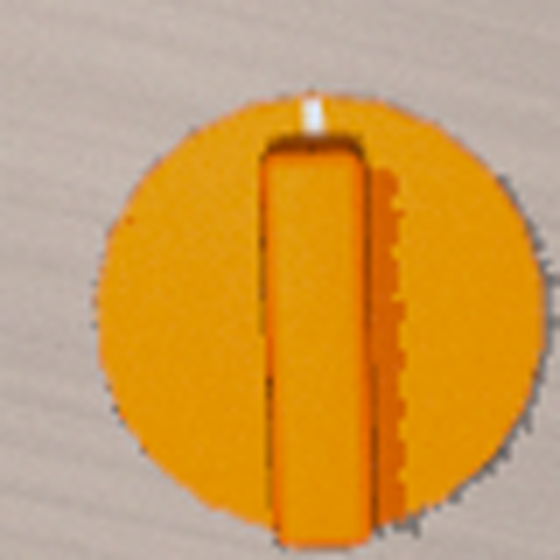

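```bash
python3 - <<'E'
from h import *
import pickle
s=pickle.load(open("s3.pkl","rb"))
f=lambda c:(np.array(c)+.5)/7-.5+[210,125]
P=wonz(s,f([[264,150],[361,150],[373,544],[278,546]]),.049);print(P.round(4),P.mean(0).round(4))
a=(P[0]+P[1])/2;b=(P[2]+P[3])/2;d=a-b;print(np.linalg.norm(d),np.degrees(np.arctan2(d[1],d[0])))
im=cv2.imread("pics/w3.png");hsv=cv2.cvtColor(im,cv2.COLOR_BGR2HSV)[125:215,210:300]
m=(hsv[...,1]>150).astype(np.uint8)
cn=max(cv2.findContours(m,0,cv2.CHAIN_APPROX_NONE)[0],key=cv2.contourArea)[:,0]+[210,125]
cn=np.array([c for c in cn if not(c[0]>243 and c[0]<274)])
Q=wonz(s,cn,.021)[:,:2]
r=least_squares(lambda p:np.hypot(Q[:,0]-p[0],Q[:,1]-p[1])-p[2],[.57,-.234,.037],loss='soft_l1',f_scale=.001);print("flange",r.x)
shift([.5725,-.2325,.035],14.9)
E
```

```text
[[ 0.5988 -0.2166  0.049 ]
 [ 0.6021 -0.2304  0.049 ]
 [ 0.5437 -0.2466  0.049 ]
 [ 0.54   -0.2325  0.049 ]] [ 0.5711 -0.2315  0.049 ]
0.06074072115391504 15.300616349562105
flange [ 0.57039229 -0.2315951   0.03602037]
yaw 13.6 pos [ 0.5702 -0.2362  0.1908] shift [ 0.0031 -0.0031  0.1558] rot [-0.0001 -0.     -0.0226]
```

Call:
{"method": "send_rows", "body": {
  "motion": [0, 0.0018, -0.0041, 0.03, 0, 0, -0.03, 0, 0.0018, -0.0041, 0.06, 0, 0, -0.03, 0, 0.0018, -0.0041, 0.09, 0, 0, -0.03, 0, 0.0018, -0.0041, 0.11, 0, 0, -0.03, 0, 0.0018, -0.0041, 0.13, 0, 0, -0.03, 0, 0.0018, -0.0041, 0.14, 0, 0, -0.03, 0, 0.0018, -0.0041, 0.148, 0, 0, -0.03, 0, 0.0018, -0.0041, 0.153, 0, 0, -0.03, 0, 0.0018, -0.0041, 0.154, 0, 0, -0.03, 0, 0.0018, -0.0041, 0.154, 0, 0, -0.03]
}}

```text
time_s: 4.35
position: [0.5713, -0.232, 0.0373]
ee_rot: [0.991, 0.133, 0.0, 0.0]
ft_force: [0.2, 0.7, -1.0]
grip_width: 0.998
```

```bash
python3 -c "
from h import *
import time
for i in range(3):
    s=arm.observe();im=arm.camera('wrist');cv2.imwrite('pics/w4.png',im[:,:,::-1])
    shift([.571,-.2318,.035],15.3,s); print(s['ft_force'])
"
```

```text
yaw 15.32 pos [ 0.5713 -0.232   0.0373] shift [-0.0002 -0.0003  0.0023] rot [ 0.0004 -0.0007  0.0003]
[ 0.23155197  0.68480848 -0.96246173]
yaw 15.32 pos [ 0.5714 -0.232   0.0374] shift [-0.0003 -0.0003  0.0024] rot [ 0.0006 -0.0008  0.0003]
[-0.5326255  -0.54890646 -0.05175096]
yaw 15.32 pos [ 0.5714 -0.232   0.0375] shift [-0.0003 -0.0003  0.0025] rot [ 0.0006 -0.0009  0.0003]
[ 1.14574309 -0.7855902  -0.68356183]
```

View pics/w4.png

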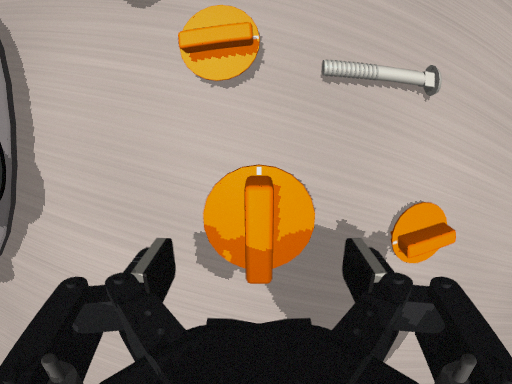

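Call:
{"method": "send_rows", "body": {
  "motion": [0, 0, 0, 0.003, 0, 0, 0, 0, 0, 0, 0.003, 0, 0, 0, 1, 0, 0, 0.003, 0, 0, 0, 1, 0, 0, 0.003, 0, 0, 0, 1, 0, 0, 0.003, 0, 0, 0, 1, 0, 0, 0.003, 0, 0, 0, 1, 0, 0, 0.003, 0, 0, 0, 1, 0, 0, 0.003, 0, 0, 0, 1, 0, 0, 0.003, 0, 0, 0, 1, 0, 0, 0.003, 0, 0, 0]
}}

```text
time_s: 5.5
position: [0.571, -0.2319, 0.0338]
ee_rot: [0.991, 0.133, -0.0, 0.0]
ft_force: [-0.2, 0.1, 0.8]
grip_width: 0.002
```

```bash
python3 -c "
from h import *
s=arm.observe();im=arm.camera('wrist');cv2.imwrite('pics/w5.png',im[:,:,::-1]);print(s['grip_width'],s['ft_force'])
shift([.571,-.2318,.035],15.3,s)
"
```

```text
0.0017347388141061664 [-0.22873439  0.13563708  0.80550055]
yaw 15.32 pos [ 0.571  -0.2319  0.0338] shift [ 0.0001 -0.0001 -0.0012] rot [0.     0.     0.0003]
```

View pics/w5.png

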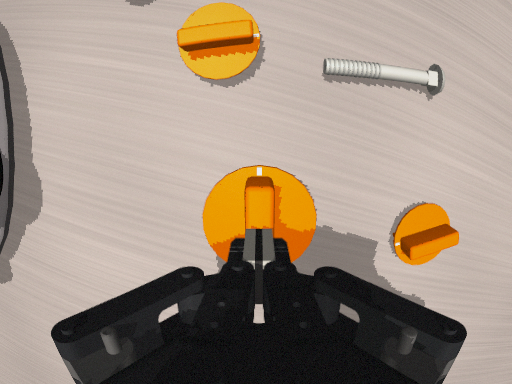

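```bash
python3 -c "
from h import *
s=arm.observe();im=arm.camera('scene')[:,:,::-1];cv2.imwrite('pics/s5.png',cv2.resize(im[160:330,120:300],None,fx=4,fy=3.5,interpolation=cv2.INTER_CUBIC))
p=s['position'];print(wproj(s,[p,p+[0,0,-.011],p+[0,0,.008]]));print(proj('scene',[p,p+[0,0,-.011]]))
d=np.array([np.cos(.267),np.sin(.267),0])*.031
c=np.array([.571,-.2318,.049]);print(wproj(s,[c+d,c-d]))
"
```

```text
[[259.84433529 229.78249111]
 [259.78055895 222.93542716]
 [259.8952449  235.27737148]]
[[205.64976712 254.37336755]
 [206.15445248 257.39006348]]
[[259.97038005 185.34618374]
 [259.72449187 287.64928038]]
```

View pics/s5.png

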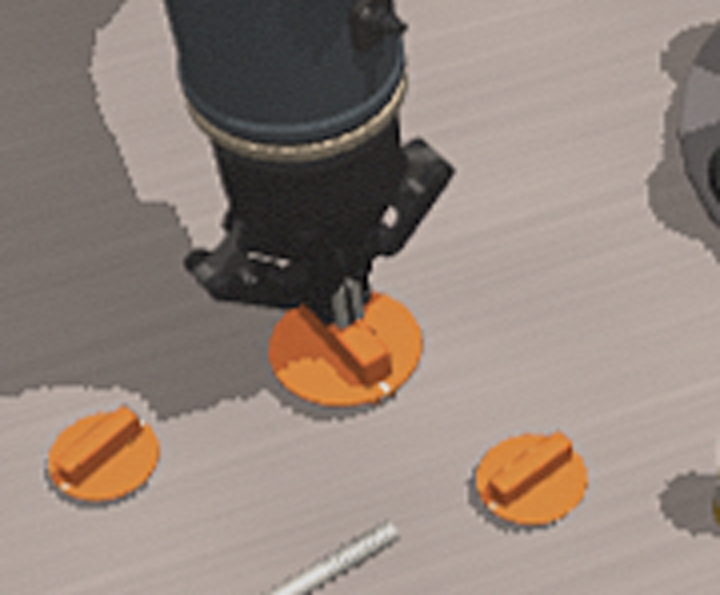

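```bash
python3 -c "
from h import *
import pickle
im=cv2.imread('pics/w5.png');cv2.imwrite('pics/w5z.png',cv2.resize(im[160:300,190:330],None,fx=5,fy=4.2,interpolation=cv2.INTER_CUBIC))
s=arm.observe();M=R.from_quat(s['ee_rot']).as_matrix()
for z in (-.02,-.01,0,.011): 
  T=[[x,y,z] for x in (.011,-.011) for y in (-.008,.008)]
  Pw=s['position']+np.array(T)@M.T; print(z,wproj(s,Pw).round(0).tolist(), ((proj('scene',Pw)-[120,160])*[4,3.5]).round(0).tolist())
"
```

```text
-0.02 [[245.0, 225.0], [275.0, 225.0], [245.0, 262.0], [275.0, 262.0]] [[366.0, 317.0], [337.0, 333.0], [340.0, 289.0], [312.0, 304.0]]
-0.01 [[245.0, 218.0], [275.0, 218.0], [246.0, 254.0], [274.0, 254.0]] [[368.0, 327.0], [339.0, 343.0], [342.0, 299.0], [314.0, 314.0]]
0 [[246.0, 212.0], [274.0, 212.0], [247.0, 246.0], [273.0, 246.0]] [[370.0, 337.0], [341.0, 352.0], [344.0, 309.0], [316.0, 324.0]]
0.011 [[247.0, 206.0], [273.0, 206.0], [247.0, 239.0], [272.0, 239.0]] [[371.0, 347.0], [343.0, 363.0], [346.0, 320.0], [318.0, 335.0]]
```

View pics/w5z.png

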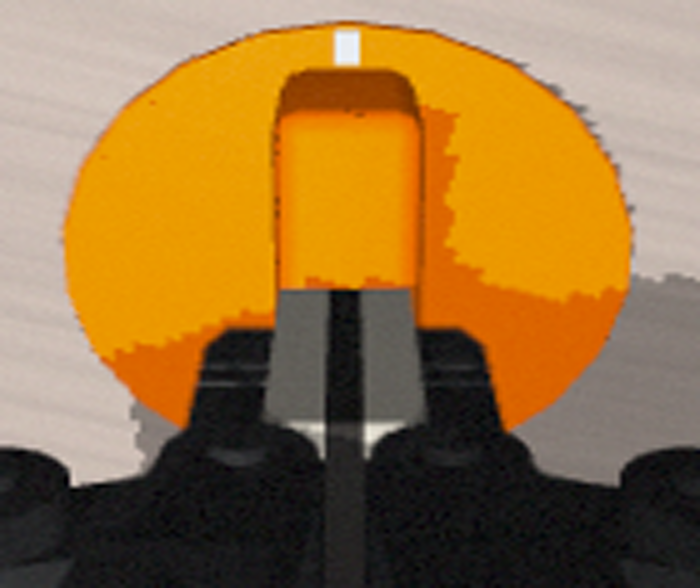

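Call:
{"method": "send_rows", "body": {
  "motion": [0.5, 0, 0, 0, 0, 0, 0, 0.5, 0, 0, 0, 0, 0, 0, 0.5, 0, 0, 0, 0, 0, 0, 0.5, 0, 0, 0.005, 0, 0, 0, 0.5, 0, 0, 0.01, 0, 0, 0, 0.5, 0, 0, 0.014, 0, 0, 0, 0.5, 0, 0, 0.016, 0, 0, 0, 0.5, 0, 0, 0.016, 0, 0, 0]
}}

```text
time_s: 6.4
position: [0.5707, -0.2318, 0.0173]
ee_rot: [0.991, 0.133, -0.0, -0.0]
ft_force: [0.0, -0.4, -0.3]
grip_width: 0.504
```

```bash
python3 -c "
from h import *
s=arm.observe();im=arm.camera('wrist')[:,:,::-1];cv2.imwrite('pics/w6.png',cv2.resize(im[120:320,130:390],None,fx=3,fy=3,interpolation=cv2.INTER_CUBIC));print(s['grip_width'],s['ft_force'])
im=arm.camera('scene')[:,:,::-1];cv2.imwrite('pics/s6.png',cv2.resize(im[180:310,130:280],None,fx=4.5,fy=4.5,interpolation=cv2.INTER_CUBIC))
shift([.571,-.2318,.035],15.3,s)
"
```

```text
0.5036199948237297 [ 0.0044119  -0.39565718 -0.28304389]
yaw 15.32 pos [ 0.5707 -0.2318  0.0173] shift [ 0.0003  0.0001 -0.0177] rot [-0.0005  0.0007  0.0003]
```

View pics/w6.png

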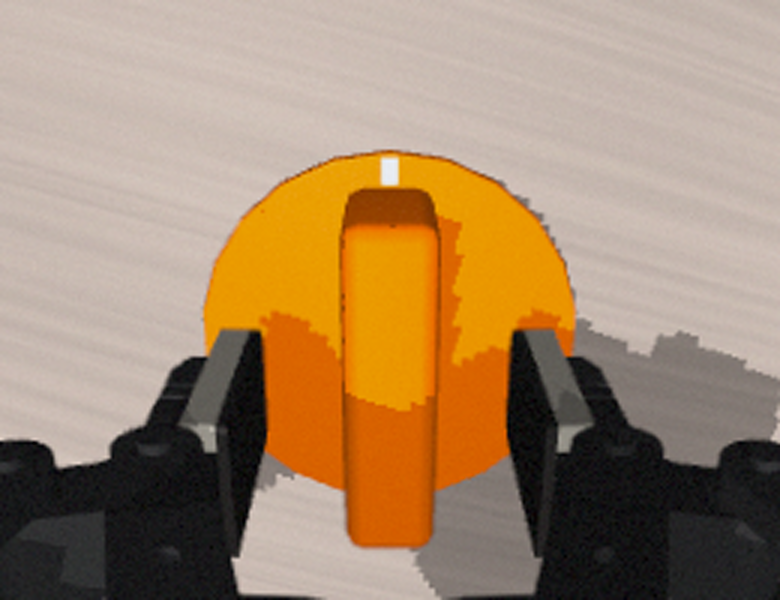

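View pics/s6.png

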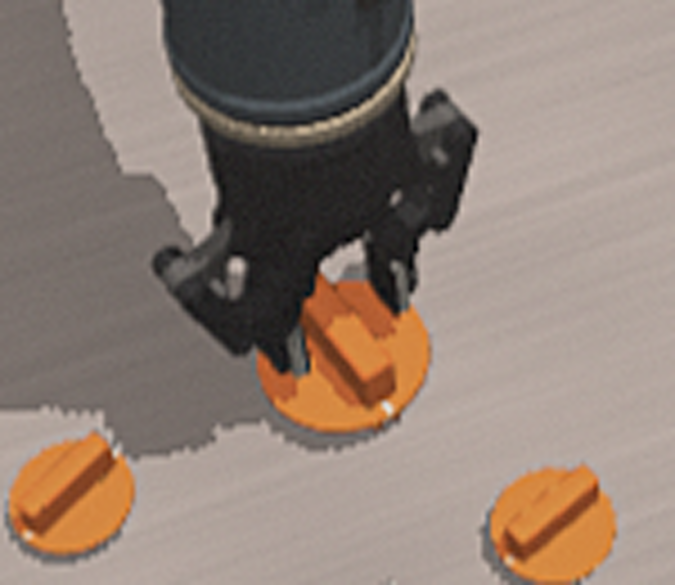

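```bash
python3 -c "
from h import *
s=arm.observe();M=R.from_quat(s['ee_rot']).as_matrix()
for x in (.011,.005,0):
 for z in (-.05,-.04,-.03,-.02,-.01,0):
  T=np.array([[x,y,z] for y in (-.0214,.0214)]); Pw=s['position']+T@M.T; print(x,z,wproj(s,Pw).round(0).tolist(), ((proj('scene',Pw)-[130,180])*4.5).round(0).tolist())
T=np.array([[0.011,y,z] for y in (-.0,) for z in (-.03,-.02)])
"
```

```text
0.011 -0.05 [[210.0, 251.0], [310.0, 251.0]] [[392.0, 282.0], [304.0, 337.0]]
0.011 -0.04 [[213.0, 241.0], [307.0, 241.0]] [[393.0, 295.0], [306.0, 350.0]]
0.011 -0.03 [[216.0, 233.0], [304.0, 233.0]] [[395.0, 308.0], [309.0, 363.0]]
0.011 -0.02 [[219.0, 225.0], [301.0, 225.0]] [[397.0, 321.0], [311.0, 375.0]]
0.011 -0.01 [[221.0, 218.0], [299.0, 218.0]] [[398.0, 334.0], [313.0, 387.0]]
0.011 0 [[223.0, 212.0], [297.0, 212.0]] [[400.0, 346.0], [316.0, 399.0]]
0.005 -0.05 [[211.0, 264.0], [309.0, 264.0]] [[383.0, 272.0], [296.0, 327.0]]
0.005 -0.04 [[214.0, 253.0], [306.0, 253.0]] [[385.0, 286.0], [298.0, 340.0]]
0.005 -0.03 [[217.0, 244.0], [303.0, 244.0]] [[387.0, 299.0], [301.0, 353.0]]
0.005 -0.02 [[219.0, 236.0], [301.0, 236.0]] [[388.0, 311.0], [303.0, 365.0]]
0.005 -0.01 [[222.0, 228.0], [298.0, 228.0]] [[390.0, 324.0], [306.0, 377.0]]
0.005 0 [[224.0, 222.0], [296.0, 222.0]] [[392.0, 336.0], [308.0, 389.0]]
0 -0.05 [[212.0, 273.0], [309.0, 273.0]] [[377.0, 264.0], [289.0, 318.0]]
0 -0.04 [[215.0, 262.0], [305.0, 262.0]] [[378.0, 278.0], [291.0, 331.0]]
0 -0.03 [[217.0, 253.0], [303.0, 253.0]] [[380.0, 291.0], [294.0, 344.0]]
0 -0.02 [[220.0, 244.0], [300.0, 244.0]] [[382.0, 303.0], [297.0, 357.0]]
0 -0.01 [[222.0, 236.0], [298.0, 236.0]] [[384.0, 316.0], [299.0, 369.0]]
0 0 [[224.0, 230.0], [296.0, 230.0]] [[385.0, 328.0], [301.0, 381.0]]
```

Call:
{"method": "send_rows", "body": {
  "motion": [0.5, 0, 0, 0.004, 0, 0, 0, 0.5, 0, 0, 0.008, 0, 0, 0, 0.5, 0, 0, 0.011, 0, 0, 0, 0.5, 0, 0, 0.013, 0, 0, 0, 0.5, 0, 0, 0.013, 0, 0, 0, 0.5, 0, 0, 0.013, 0, 0, 0]
}}

```text
time_s: 7.1
position: [0.571, -0.2319, 0.0048]
ee_rot: [0.991, 0.133, -0.0, -0.0]
ft_force: [0.2, -0.2, -0.0]
grip_width: 0.503
```

```bash
python3 -c "
from h import *
s=arm.observe();im=arm.camera('wrist')[:,:,::-1];cv2.imwrite('pics/w7.png',cv2.resize(im[120:320,130:390],None,fx=3,fy=3,interpolation=cv2.INTER_CUBIC));print(s['grip_width'],s['ft_force'],s['position'])
M=R.from_quat(s['ee_rot']).as_matrix()
for z in (-.03,-.025,-.02,-.01):
  T=np.array([[.011,y,z] for y in (-.0214,.0214)]); Pw=s['position']+T@M.T; print(z,((wproj(s,Pw)-[130,120])*3).round(0).tolist())
"
```

```text
0.5026346346105772 [ 0.22238786 -0.16945849 -0.02953324] [ 0.57099959 -0.23187353  0.00478626]
-0.03 [[259.0, 338.0], [522.0, 338.0]]
-0.025 [[263.0, 326.0], [517.0, 326.0]]
-0.02 [[266.0, 315.0], [514.0, 315.0]]
-0.01 [[273.0, 295.0], [506.0, 295.0]]
```

View pics/w7.png

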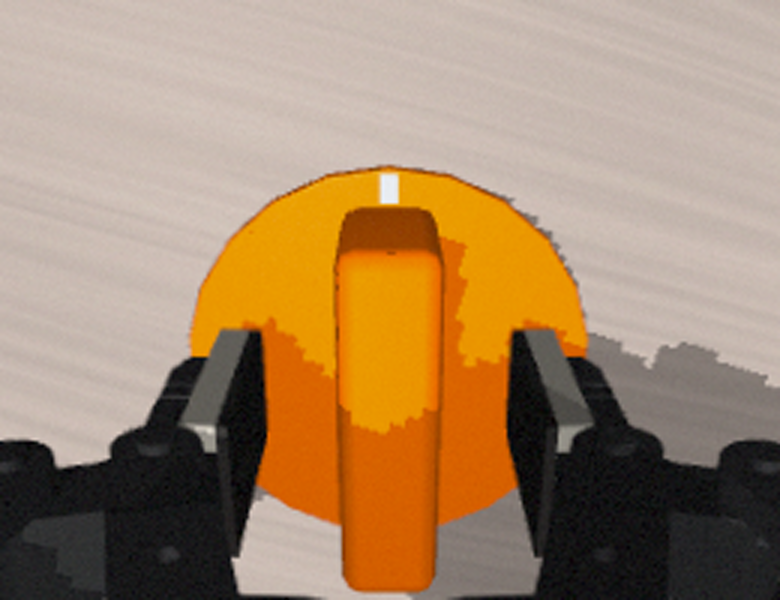

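Call:
{"method": "send_rows", "body": {
  "motion": [1, 0, 0, 0.001, 0, 0, 0, 1, 0, 0, 0.001, 0, 0, 0, 1, 0, 0, 0.001, 0, 0, 0, 1, 0, 0, 0.001, 0, 0, 0, 1, 0, 0, 0.001, 0, 0, 0, 1, 0, 0, 0.001, 0, 0, 0, 1, 0, 0, 0.001, 0, 0, 0]
}}

```text
time_s: 7.85
position: [0.5711, -0.2319, 0.0039]
ee_rot: [0.991, 0.133, 0.0, 0.0]
ft_force: [-0.2, -0.9, 1.4]
grip_width: 0.176
```

```bash
python3 -c "
from h import *
s=arm.observe();im=arm.camera('wrist')[:,:,::-1];cv2.imwrite('pics/w8.png',cv2.resize(im[120:320,130:390],None,fx=3,fy=3,interpolation=cv2.INTER_CUBIC));print(s['grip_width'],s['grip_width']*85,s['ft_force'],s['position'])
shift([.571,-.2318,.2],118,s)
"
```

```text
0.17576922143941506 14.940383822350281 [-0.23901023 -0.90812139  1.41997819] [ 0.57109591 -0.23191831  0.00393606]
yaw 15.32 pos [ 0.5711 -0.2319  0.0039] shift [-0.000e+00 -1.000e-04 -1.961e-01] rot [ 3.0000e-04 -0.0000e+00 -1.7921e+00]
```

View pics/w8.png

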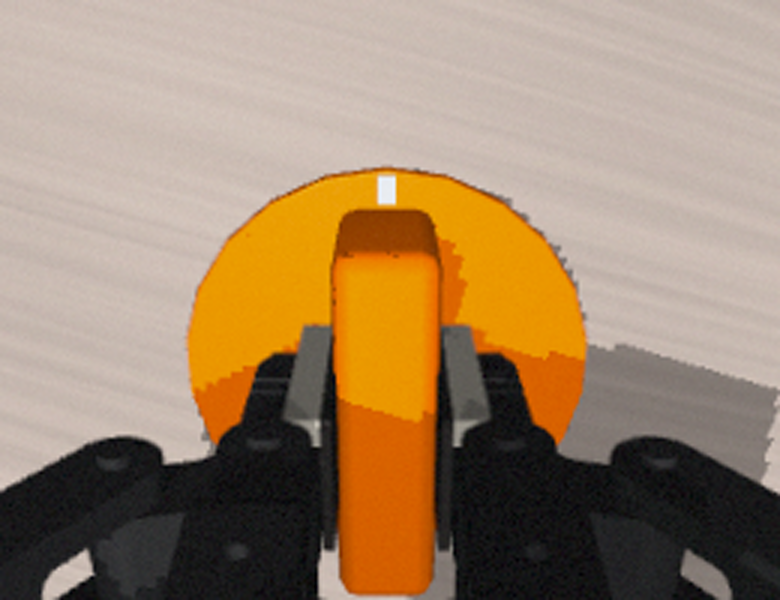

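Call:
{"method": "send_rows", "body": {
  "motion": [1, 0, 0, -0.01, 0, 0, 0, 1, 0, 0, -0.03, 0, 0, 0, 1, 0, 0, -0.06, 0, 0, 0, 1, 0, 0, -0.09, 0, 0, 0, 1, 0, 0, -0.12, 0, 0, 0, 1, 0, 0, -0.15, 0, 0, 0, 1, 0, 0, -0.175, 0, 0, 0, 1, 0, 0, -0.19, 0, 0, 0, 1, 0, 0, -0.196, 0, 0, 0, 1, 0, 0, -0.196, 0, 0, 0]
}}

```text
time_s: 8.9
position: [0.5711, -0.2319, 0.2006]
ee_rot: [0.991, 0.133, 0.0, 0.0]
ft_force: [1.0, -0.2, -1.9]
grip_width: 0.174
```

```bash
python3 -c "
from h import *
import pickle
s=arm.observe();im=arm.camera('wrist')[:,:,::-1];cv2.imwrite('pics/w9.png',im);print(s['grip_width'],s['grip_width']*85,s['ft_force'],s['position']);pickle.dump(s,open('s9.pkl','wb'))
shift([.594,.142,.2],118.6,s)
"
```

```text
0.17397041246204076 14.787485059273465 [ 1.02562971 -0.16152577 -1.92872029] [ 0.57109009 -0.23187806  0.20056104]
yaw 15.32 pos [ 0.5711 -0.2319  0.2006] shift [ 0.1209 -0.3545  0.0005] rot [ 1.2000e-03 -1.0000e-04 -1.8025e+00]
```

View pics/w9.png

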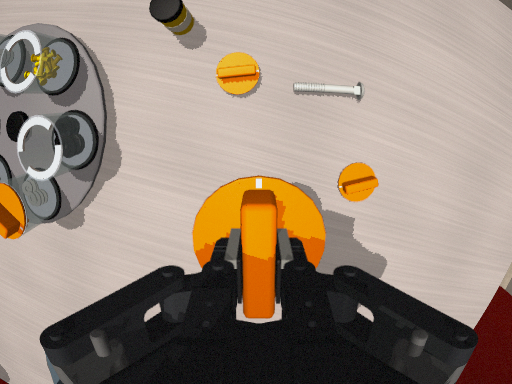

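Call:
{"method": "send_rows", "body": {
  "motion": [1, 0.003, -0.008, 0, 0, 0, -0.04, 1, 0.009, -0.027, 0, 0, 0, -0.135, 1, 0.018, -0.053, 0, 0, 0, -0.27, 1, 0.028, -0.081, 0, 0, 0, -0.41, 1, 0.037, -0.108, 0, 0, 0, -0.55, 1, 0.047, -0.136, 0, 0, 0, -0.69, 1, 0.056, -0.164, 0, 0, 0, -0.83, 1, 0.066, -0.192, 0, 0, 0, -0.97, 1, 0.075, -0.22, 0, 0, 0, -1.11, 1, 0.082, -0.24, 0, 0, 0, -1.22]
}}

```text
time_s: 9.95
position: [0.5858, 0.0245, 0.1989]
ee_rot: [0.733, 0.681, -0.0, -0.001]
ft_force: [-0.5, 0.4, -0.8]
grip_width: 0.175
```

```bash
python3 -c "
from h import *
shift([.594,.142,.2],118.6)
"
```

```text
yaw 85.8 pos [0.5858 0.0245 0.1989] shift [ 0.1178 -0.0004 -0.001 ] rot [-0.0015 -0.0015 -0.5725]
```

Call:
{"method": "send_rows", "body": {
  "motion": [1, 0.025, -0.0006, 0, 0, 0, -0.12, 1, 0.05, -0.0012, 0, 0, 0, -0.24, 1, 0.075, -0.0018, 0, 0, 0, -0.36, 1, 0.096, -0.0024, 0, 0, 0, -0.46, 1, 0.112, -0.003, 0, 0, 0, -0.54, 1, 0.12, -0.003, 0, 0, 0, -0.58, 1, 0.121, -0.003, 0, 0, 0, -0.583, 1, 0.121, -0.003, 0, 0, 0, -0.583, 1, 0.121, -0.003, 0, 0, 0, -0.583, 1, 0.121, -0.003, 0, 0, 0, -0.583]
}}

```text
time_s: 10.95
position: [0.5938, 0.1411, 0.1998]
ee_rot: [0.511, 0.859, -0.0, 0.0]
ft_force: [0.1, -0.2, -0.8]
grip_width: 0.176
```

```bash
python3 -c "
from h import *
import pickle
for i in range(2):
    s=arm.observe();im=arm.camera('wrist')[:,:,::-1];shift([.5523,.2216,.2],118.6,s)
cv2.imwrite('pics/w10.png',im);print(s['qpos'].round(2));pickle.dump(s,open('s10.pkl','wb'))
print(wproj(s,[[.5523,.2216,.102]]))
"
```

```text
yaw 118.52 pos [0.5938 0.1411 0.1998] shift [ 0.0906  0.002  -0.0003] rot [-0.0003  0.0004 -0.0015]
yaw 118.53 pos [0.5938 0.1412 0.1998] shift [ 0.0905  0.0019 -0.0002] rot [-0.0002  0.0004 -0.0012]
[ 0.    0.52 -0.49  1.62  0.27  1.07 -0.07]
[[260.45974564  86.91052854]]
```

View pics/w10.png

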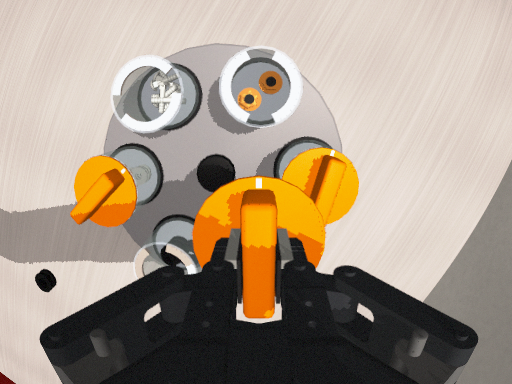

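```bash
python3 - <<'E'
from h import *
import pickle
s=pickle.load(open("s10.pkl","rb"));im=cv2.imread("pics/w10.png")
x0,y0,x1,y1=212,40,312,136
big=cv2.resize(im[y0:y1,x0:x1],None,fx=6,fy=6,interpolation=cv2.INTER_CUBIC);cv2.imwrite("pics/w10z.png",big)
hs=cv2.cvtColor(big,cv2.COLOR_BGR2HSV)
m=((big.min(axis=2)>205)).astype(np.uint8)
k,lab,st,ce=cv2.connectedComponentsWithStats(m)
A=[]
for i in range(1,k):
    if st[i,4]<400: continue
    ys,xs=np.where(lab==i); P=wonz(s,np.c_[(xs+.5)/6-.5+x0,(ys+.5)/6-.5+y0],.102)[:,:2]
    r=least_squares(lambda p:np.hypot(P[:,0]-p[0],P[:,1]-p[1])-.0315,P.mean(0),loss='soft_l1',f_scale=.003)
    print(st[i],r.x.round(4),np.sqrt((r.fun**2).mean()).round(4),"ang",np.degrees(np.arctan2(*(P.mean(0)-r.x)[::-1])).round(1))
    A.append(P)
P=np.vstack(A);r=least_squares(lambda p:np.hypot(P[:,0]-p[0],P[:,1]-p[1])-.0315,P.mean(0),loss='soft_l1',f_scale=.003);c=r.x;print("all",c)
a=np.degrees(np.arctan2(P[:,1]-c[1],P[:,0]-c[0]))%360
h,_=np.histogram(a,bins=np.arange(0,361,2));print([(2*i,int(v)) for i,v in enumerate(h) if v<0.4*np.median(h)])
E
```

```text
[  0   0  80  18 838] [0.5144 0.2133] 0.0007 ang 117.0
[ 85   0  44  21 472] [0.5301 0.2217] 0.0009 ang 131.3
[163   0  49  28 810] [0.5354 0.2226] 0.0011 ang 120.4
[   45     0   532   529 79066] [0.5518 0.2239] 0.0039 ang 70.3
[461  40  37  60 530] [0.5291 0.2617] 0.0005 ang 2.4
[543 108  57 101 969] [0.6091 0.2585] 0.0005 ang -176.4
[554 146  46  80 970] [0.6125 0.256 ] 0.0006 ang -177.0
[ 573  191   27   69 1039] [0.6136 0.2644] 0.0009 ang -153.6
all [0.55170914 0.22452654]
[(98, 173), (100, 156), (102, 164), (104, 163), (106, 161), (108, 162), (110, 158), (112, 191), (128, 163), (130, 153), (132, 139), (134, 141), (136, 165), (276, 68), (278, 0), (280, 0), (282, 0), (284, 0), (286, 0), (288, 0), (290, 0), (292, 0), (294, 8), (296, 58), (298, 64), (300, 78), (302, 63), (304, 56), (306, 62), (308, 83), (310, 88), (312, 83), (314, 70)]
```

View pics/w10z.png

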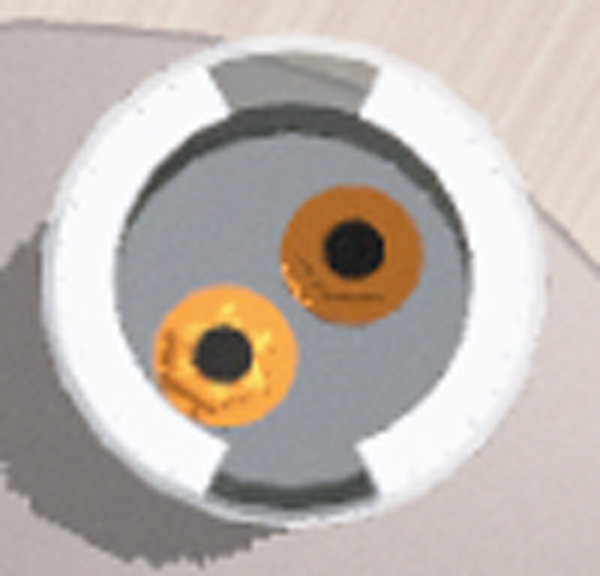

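```bash
python3 - <<'E'
from h import *
import pickle
s=pickle.load(open("s10.pkl","rb"))
f=lambda c:(np.array(c)+.5)/6-.5+[212,40]
px=f([[207,72],[380,68],[230,112],[360,116],[357,450],[228,445],[380,492],[207,490],[114,275],[470,275]])
# model cup x along +gap(118.6 up in image)
M=np.array([[32.8,9],[32.8,-9],[24.4,9],[24.4,-9],[-24.4,-9],[-24.4,9],[-32.8,-9],[-32.8,9]])*1e-3
Q=wonz(s,px,.102)[:,:2]
def res(p):
    c,S=np.cos(p[2]),np.sin(p[2]); W=M@np.array([[c,S],[-S,c]])+p[:2]
    return np.r_[(Q[:8]-W).ravel(), np.hypot(*(Q[8:]-p[:2]).T)-.026]
r=least_squares(res,[.552,.2216,np.radians(118.6)]);print(r.x[:2].round(4),np.degrees(r.x[2]),(r.fun*1e3).round(1))
E
```

```text
[0.5519 0.2223] 118.34769980425209 [-2.1 -3.4  3.5  0.5 -0.3  0.2  0.5  0.1  0.5 -0.4 -0.3 -0.1  2.4  3.2
 -3.9  0.1 -0.2 -0.6]
```

Call:
{"method": "send_rows", "body": {
  "motion": [1, 0.01, 0, 0, 0, 0, 0.002, 1, 0.03, 0.001, 0, 0, 0, 0.002, 1, 0.05, 0.001, 0, 0, 0, 0.002, 1, 0.07, 0.0015, 0, 0, 0, 0.002, 1, 0.083, 0.002, 0.005, 0, 0, 0.002, 1, 0.09, 0.002, 0.02, 0, 0, 0.002, 1, 0.0911, 0.002, 0.04, 0, 0, 0.002, 1, 0.0911, 0.002, 0.06, 0, 0, 0.002, 1, 0.0911, 0.002, 0.07, 0, 0, 0.002, 1, 0.0911, 0.002, 0.075, 0, 0, 0.002]
}}

```text
time_s: 12.05
position: [0.5514, 0.2228, 0.1238]
ee_rot: [0.511, 0.859, -0.001, -0.0]
ft_force: [-0.7, -0.3, -1.4]
grip_width: 0.173
```

Call:
{"method": "send_rows", "body": {
  "motion": [1, 0, 0, 0, 0, 0, 0, 1, 0, 0, 0, 0, 0, 0, 1, 0, 0, 0, 0, 0, 0, 1, 0, 0, 0, 0, 0, 0]
}}

```text
time_s: 12.45
position: [0.5522, 0.2231, 0.1255]
ee_rot: [0.511, 0.859, 0.0, 0.0]
ft_force: [0.1, -0.0, -1.2]
grip_width: 0.177
```

```bash
python3 -c "
from h import *
import pickle
s=arm.observe();im=arm.camera('wrist')[:,:,::-1];shift([.552,.2222,.09],118.4,s);print(s['ft_force'],s['wrist_torque'])
cv2.imwrite('pics/w11.png',im);pickle.dump(s,open('s11.pkl','wb'))
im=arm.camera('scene')[:,:,::-1];cv2.imwrite('pics/s11.png',cv2.resize(im[60:270,270:460],None,fx=4,fy=2.8*1,interpolation=cv2.INTER_CUBIC))
"
```

```text
yaw 118.5 pos [0.5522 0.2231 0.1255] shift [-0.0007 -0.0007  0.0355] rot [0.0011 0.0001 0.0017]
[ 0.10397325 -0.04634003 -1.21073735] [ 0.00426552 -0.06423472 -0.02736087]
```

View pics/w11.png

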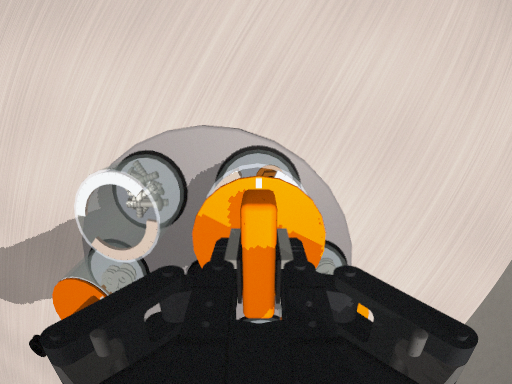

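View pics/s11.png

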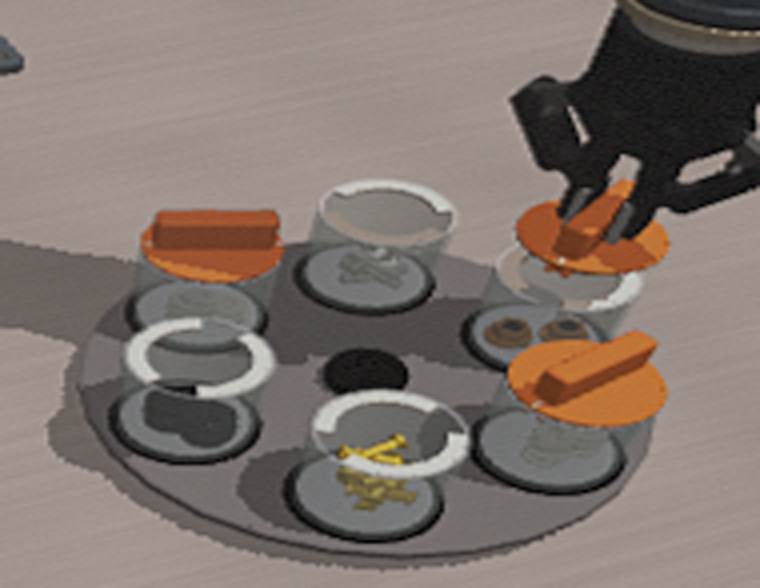

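Call:
{"method": "send_rows", "body": {
  "motion": [1, -0.0007, -0.0007, 0.005, 0, 0, 0.001, 1, -0.0007, -0.0007, 0.01, 0, 0, 0.001, 1, -0.0007, -0.0007, 0.015, 0, 0, 0.001, 1, -0.0007, -0.0007, 0.019, 0, 0, 0.001, 1, -0.0007, -0.0007, 0.023, 0, 0, 0.001, 1, -0.0007, -0.0007, 0.026, 0, 0, 0.001, 1, -0.0007, -0.0007, 0.028, 0, 0, 0.001, 1, -0.0007, -0.0007, 0.028, 0, 0, 0.001]
}}

```text
time_s: 13.35
position: [0.5515, 0.2221, 0.0965]
ee_rot: [0.512, 0.859, -0.0, -0.0]
ft_force: [0.9, -0.0, -0.9]
grip_width: 0.179
```

```bash
python3 -c "
from h import *
s=arm.observe();shift([.552,.2222,.09],118.4,s);print(s['ft_force'],s['wrist_torque'])
im=arm.camera('scene')[:,:,::-1];cv2.imwrite('pics/s12.png',cv2.resize(im[90:210,360:460],None,fx=5,fy=5,interpolation=cv2.INTER_CUBIC))
"
```

```text
yaw 118.46 pos [0.5515 0.2221 0.0965] shift [-0.0001  0.0005  0.0065] rot [-0.0004 -0.0001  0.001 ]
[ 0.85947343 -0.01532602 -0.90501283] [ 0.01605504  0.00324331 -0.0117695 ]
```

View pics/s12.png

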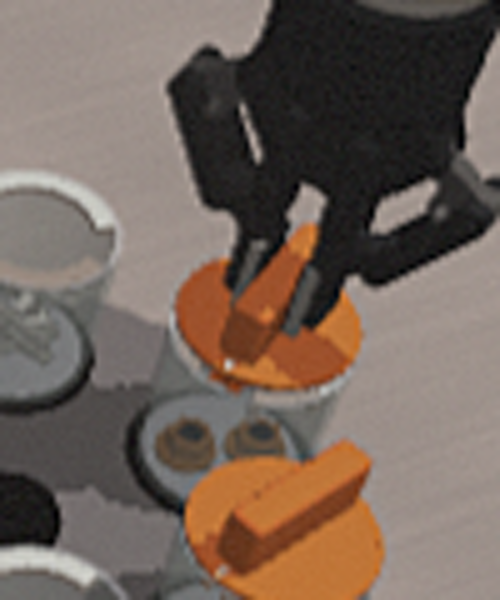

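Call:
{"method": "send_rows", "body": {
  "motion": [1, 0, 0.0003, 0.002, 0, 0, 0, 1, 0, 0.0003, 0.004, 0, 0, 0, 1, 0, 0.0003, 0.0055, 0, 0, 0, 1, 0, 0.0003, 0.0065, 0, 0, 0, 1, 0, 0.0003, 0.0065, 0, 0, 0]
}}

```text
time_s: 13.9
position: [0.5518, 0.2222, 0.0902]
ee_rot: [0.512, 0.859, -0.0, -0.0]
ft_force: [1.1, 0.6, -1.1]
grip_width: 0.172
```

```bash
python3 -c "
from h import *
s=arm.observe();shift([.552,.2222,.09],118.4,s);print(s['ft_force'],s['wrist_torque'])
"
```

```text
yaw 118.46 pos [0.5518 0.2222 0.0902] shift [-0.0001  0.0002  0.0002] rot [-0.0002 -0.      0.001 ]
[ 1.10151684  0.55109698 -1.12027896] [-0.02556029 -0.01521058  0.0125029 ]
```

No contact yet; press down in half-millimetre steps.

Call:
{"method": "send_rows", "body": {
  "motion": [1, 0, 0, 0.0005, 0, 0, 0, 1, 0, 0, 0.001, 0, 0, 0, 1, 0, 0, 0.0015, 0, 0, 0, 1, 0, 0, 0.0015, 0, 0, 0]
}}

```text
time_s: 14.3
position: [0.5522, 0.2223, 0.0894]
ee_rot: [0.512, 0.859, 0.0, 0.0]
ft_force: [-1.0, -0.1, 5.2]
grip_width: 0.172
```

```bash
python3 -c "
from h import *
s=arm.observe();shift([.552,.2222,.09],118.4,s);print(s['ft_force'],s['wrist_torque'])
im=arm.camera('scene')[:,:,::-1];cv2.imwrite('pics/s13.png',cv2.resize(im[90:210,360:460],None,fx=5,fy=5,interpolation=cv2.INTER_CUBIC))
"
```

```text
yaw 118.44 pos [0.5522 0.2223 0.0894] shift [-0.     -0.0002 -0.0006] rot [0.0008 0.0002 0.0007]
[-1.03971924 -0.08729482  5.2462149 ] [-0.19505974  0.28252894 -0.04586076]
```

View pics/s13.png

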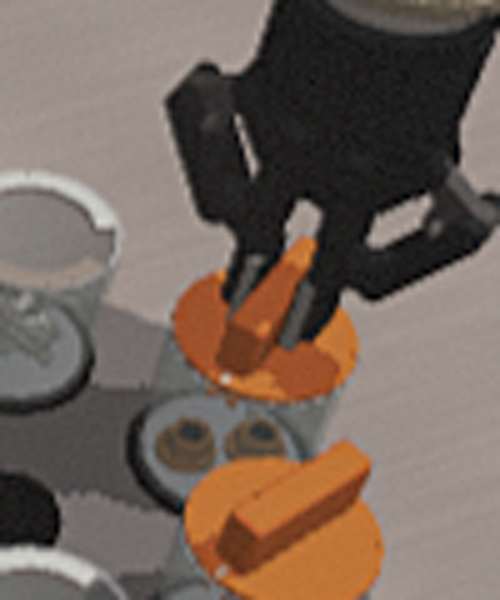

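Call:
{"method": "send_rows", "body": {
  "motion": [1, 0, 0, 0.0005, 0, 0, 0, 1, 0, 0, 0.0005, 0, 0, 0, 1, 0, 0, 0.0005, 0, 0, 0]
}}

```text
time_s: 14.65
position: [0.5524, 0.2223, 0.0894]
ee_rot: [0.512, 0.859, 0.001, 0.001]
ft_force: [-0.5, -1.5, 9.7]
grip_width: 0.174
```

```bash
python3 -c "
from h import *
s=arm.observe();shift([.552,.2222,.09],73.4,s);print(s['ft_force'],s['wrist_torque'])
"
```

```text
yaw 118.42 pos [0.5524 0.2223 0.0894] shift [ 0.0001 -0.0004 -0.0006] rot [ 1.600e-03 -2.000e-04  7.858e-01]
[-0.45796541 -1.52638621  9.74656741] [-0.36912236  0.49036265 -0.15911792]
```

Call:
{"method": "send_rows", "body": {
  "motion": [1, 0, 0, 0, 0.003, 0, 0, 1, 0, 0, 0, 0.006, 0, 0, 1, 0, 0, 0, 0.006, 0, 0]
}}

```text
time_s: 14.95
position: [0.5525, 0.2222, 0.0893]
ee_rot: [0.512, 0.859, -0.002, -0.001]
ft_force: [-2.0, -2.0, 9.8]
grip_width: 0.173
```

```bash
python3 -c "
from h import *
s=arm.observe();shift([.552,.2222,.09],73.4,s);M=R.from_quat(s['ee_rot']);print(s['ft_force'],M.inv().apply(s['wrist_torque']),M.inv().apply(s['ft_force']))
"
```

```text
yaw 118.41 pos [0.5525 0.2222 0.0893] shift [ 0.0002 -0.0004 -0.0007] rot [-0.0042  0.0023  0.7856]
[-2.0078007  -2.017912    9.84184445] [ 0.36003124 -0.18305565  0.20233703] [-0.82475863 -2.77170186 -9.82866098]
```

Call:
{"method": "send_rows", "body": {
  "motion": [1, 0, -0.0004, -0.0003, 0, 0, 0.03, 1, 0, -0.0004, -0.0003, 0, 0, 0.08, 1, 0, -0.0004, -0.0003, 0, 0, 0.13, 1, 0, -0.0004, -0.0003, 0, 0, 0.18, 1, 0, -0.0004, -0.0003, 0, 0, 0.22, 1, 0, -0.0004, -0.0003, 0, 0, 0.22, 1, 0, -0.0004, -0.0003, 0, 0, 0.22]
}}

```text
time_s: 15.65
position: [0.5526, 0.2216, 0.0894]
ee_rot: [0.603, 0.798, -0.002, -0.0]
ft_force: [0.3, -2.8, 6.1]
grip_width: 0.175
```

```bash
python3 -c "
from h import *
import pickle
s=arm.observe();shift([.552,.2222,.09],73.4,s);M=R.from_quat(s['ee_rot']);print(s['ft_force'],M.inv().apply(s['wrist_torque']),M.inv().apply(s['ft_force']))
im=arm.camera('wrist')[:,:,::-1];cv2.imwrite('pics/w14.png',im)
im=arm.camera('scene')[:,:,::-1];cv2.imwrite('pics/s14.png',cv2.resize(im[60:270,270:460],None,fx=4,fy=2.8*1,interpolation=cv2.INTER_CUBIC))
"
```

```text
yaw 105.79 pos [0.5526 0.2216 0.0894] shift [ 0.0008 -0.0004 -0.0006] rot [-0.0031  0.0031  0.5653]
[ 0.3118929  -2.79028801  6.05395185] [-0.16368579 -0.51736549 -0.06302078] [-2.78249906 -0.4823715  -6.04634882]
```

View pics/w14.png

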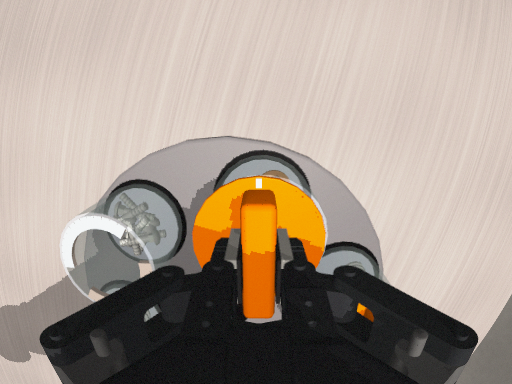

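View pics/s14.png

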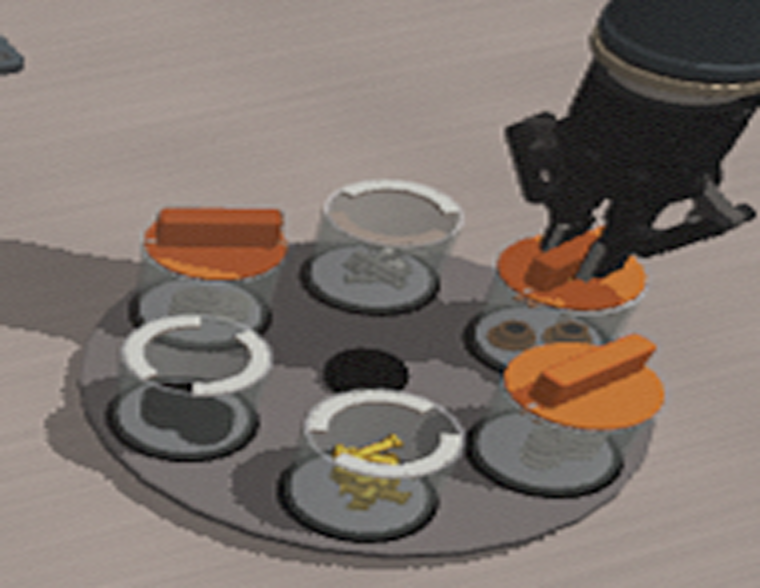

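Call:
{"method": "send_rows", "body": {
  "motion": [1, -0.0004, 0, -0.0003, 0, 0, 0.05, 1, -0.0004, 0, -0.0003, 0, 0, 0.11, 1, -0.0004, 0, -0.0003, 0, 0, 0.18, 1, -0.0004, 0, -0.0003, 0, 0, 0.25, 1, -0.0004, 0, -0.0003, 0, 0, 0.32, 1, -0.0004, 0, -0.0003, 0, 0, 0.39, 1, -0.0004, 0, -0.0003, 0, 0, 0.45, 1, -0.0004, 0, -0.0003, 0, 0, 0.5, 1, -0.0004, 0, -0.0003, 0, 0, 0.5, 1, -0.0004, 0, -0.0003, 0, 0, 0.5]
}}

```text
time_s: 16.75
position: [0.552, 0.2222, 0.0894]
ee_rot: [0.781, 0.624, -0.002, -0.0]
ft_force: [0.3, 0.1, 6.0]
grip_width: 0.171
```

```bash
cat > tt.py <<'E'
from h import *
def rings(n,f,z=.102):
    im=cv2.imread(f);box,thr=((70,130,235,280),138) if n=="top" else ((280,115,450,265),160)
    x0,y0,x1,y1=box
    big=cv2.resize(im[y0:y1,x0:x1],None,fx=4,fy=4,interpolation=cv2.INTER_CUBIC)
    k,lab,st,ce=cv2.connectedComponentsWithStats((big.min(axis=2)>thr).astype(np.uint8))
    c0=np.array([.552,.1163])
    for i in range(1,k):
        if st[i,4]<600: continue
        ys,xs=np.where(lab==i);P=onz(n,np.c_[(xs+.5)/4-.5+x0,(ys+.5)/4-.5+y0],z)[:,:2]
        r=least_squares(lambda p:np.hypot(P[:,0]-p[0],P[:,1]-p[1])-.0315,P.mean(0),loss='soft_l1',f_scale=.003)
        if np.sqrt((r.fun**2).mean())>.0035: continue
        print(n,st[i,4],r.x.round(4),"phi",np.degrees(np.arctan2(*(r.x-c0)[::-1])).round(2),"R",np.linalg.norm(r.x-c0).round(4))
E
python3 - <<'E'
from tt import *
s=arm.observe();shift([.552,.2222,.09],73.4,s);M=R.from_quat(s['ee_rot']);print(s['ft_force'],M.inv().apply(s['wrist_torque']),M.inv().apply(s['ft_force']))
for n in ("scene","top"):
    cv2.imwrite(f"pics/{n}15.png",arm.camera(n)[:,:,::-1])
    print("before");rings(n,f"pics/{n}0.png");print("now");rings(n,f"pics/{n}15.png")
im=cv2.imread("pics/top15.png");cv2.imwrite("pics/t15.png",cv2.resize(im[130:280,70:235],None,fx=4,fy=4,interpolation=cv2.INTER_CUBIC))
im=cv2.imread("pics/scene15.png");cv2.imwrite("pics/s15.png",cv2.resize(im[90:265,280:460],None,fx=4,fy=3.4,interpolation=cv2.INTER_CUBIC))
E
```

```text
yaw 77.29 pos [0.552  0.2222 0.0894] shift [ 0.      0.     -0.0006] rot [-0.0035  0.0031  0.0679]
[0.27351024 0.06860642 6.04786498] [-0.16002688  0.27178679  0.03591963] [ 0.10898941  0.22968852 -6.04909497]
before
scene 1496 [0.4617 0.169 ] phi 149.73 R 0.1046
scene 1463 [0.4609 0.1698] phi 149.6 R 0.1056
scene 1722 [0.553  0.2217] phi 89.46 R 0.1054
scene 1741 [0.552  0.2211] phi 89.99 R 0.1048
scene 1867 [0.5525 0.0119] phi -89.72 R 0.1044
scene 1983 [0.5512 0.0106] phi -90.41 R 0.1057
scene 2089 [0.644  0.0632] phi -30.02 R 0.1062
scene 2286 [0.6422 0.0631] phi -30.56 R 0.1047
now
scene 1626 [0.463  0.1715] phi 148.2 R 0.1047
scene 1981 [0.5505 0.0118] phi -90.83 R 0.1045
scene 2058 [0.5493 0.0106] phi -91.48 R 0.1057
scene 2185 [0.6428 0.0615] phi -31.12 R 0.1061
scene 2402 [0.6412 0.0614] phi -31.62 R 0.1048
before
top 1862 [0.6428 0.0629] phi -30.46 R 0.1053
top 1658 [0.6434 0.0634] phi -30.06 R 0.1057
top 1671 [0.5503 0.0111] phi -90.91 R 0.1052
top 1845 [0.5523 0.2216] phi 89.86 R 0.1053
top 1565 [0.5517 0.0114] phi -90.14 R 0.1049
top 1601 [0.5529 0.2221] phi 89.51 R 0.1058
top 1711 [0.4604 0.1701] phi 149.58 R 0.1063
top 1960 [0.4615 0.1693] phi 149.63 R 0.1049
now
top 2154 [0.642  0.0611] phi -31.52 R 0.1056
top 1776 [0.6424 0.0617] phi -31.12 R 0.1056
top 1949 [0.5484 0.0112] phi -91.96 R 0.1051
top 1758 [0.5497 0.0116] phi -91.24 R 0.1047
top 2176 [0.4622 0.1714] phi 148.45 R 0.1053
```

View pics/t15.png

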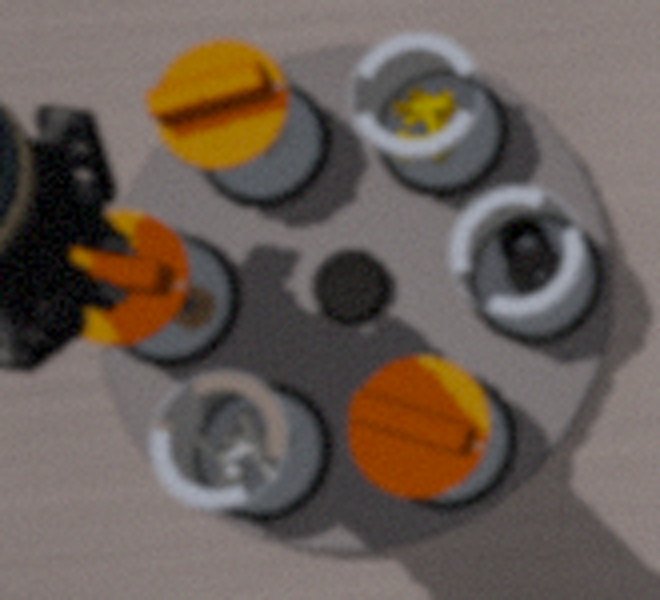

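View pics/s15.png

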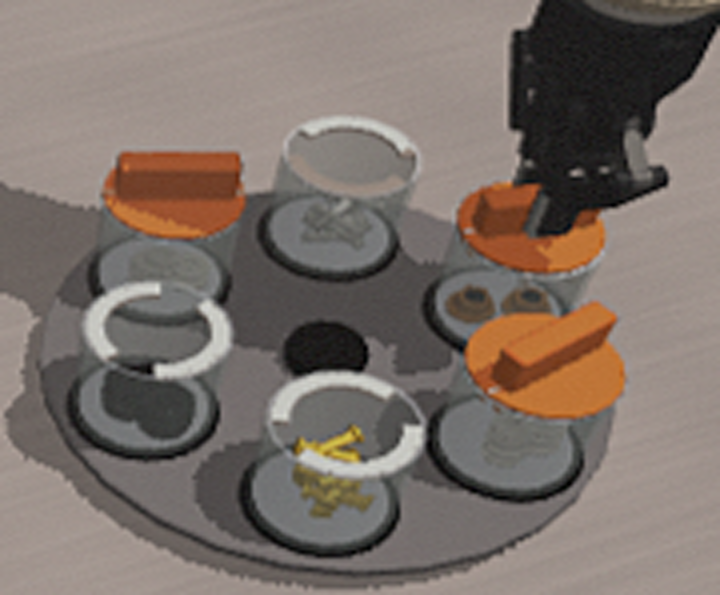

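Call:
{"method": "send_rows", "body": {
  "motion": [1, 0, 0, 0, -0.001, 0.001, 0.03, 1, 0, 0, 0, -0.002, 0.002, 0.06, 1, 0, 0, 0, -0.0035, 0.003, 0.086, 1, 0, 0, 0, -0.0035, 0.003, 0.086, 1, 0, 0, 0, -0.0035, 0.003, 0.086, 1, 0, 0, 0, -0.0035, 0.003, 0.086, 1, 0, 0, 0, -0.0035, 0.003, 0.086, 1, 0, 0, 0, -0.0035, 0.003, 0.086]
}}

```text
time_s: 17.65
position: [0.5523, 0.2217, 0.0894]
ee_rot: [0.808, 0.589, -0.0, 0.0]
ft_force: [2.9, -0.1, 6.8]
grip_width: 0.177
```

```bash
python3 - <<'E'
from tt import *
s=arm.observe();shift([.552,.2222,.09],72.35,s);M=R.from_quat(s['ee_rot']);print(s['ft_force'],M.inv().apply(s['wrist_torque']),M.inv().apply(s['ft_force']),abs(s['qd']).max())
for n in ("scene","top"):
    cv2.imwrite(f"pics/{n}16.png",arm.camera(n)[:,:,::-1]); rings(n,f"pics/{n}16.png")
im=cv2.imread("pics/scene16.png");cv2.imwrite("pics/s16.png",cv2.resize(im[120:215,370:450],None,fx=6,fy=6,interpolation=cv2.INTER_CUBIC))
cv2.imwrite("pics/w16.png",arm.camera("wrist")[:,:,::-1])
E
```

```text
yaw 72.23 pos [0.5523 0.2217 0.0894] shift [ 0.0004 -0.0004 -0.0006] rot [ 0.0004  0.0003 -0.002 ]
[ 2.90954198 -0.11775559  6.80508823] [-0.34133489  0.16855164 -0.19496236] [ 0.77335907  2.80955671 -6.80417766] 0.0020684763161574428
scene 1570 [0.4621 0.1698] phi 149.25 R 0.1046
scene 1958 [0.5515 0.0117] phi -90.27 R 0.1046
scene 2099 [0.5502 0.0106] phi -90.98 R 0.1057
scene 2214 [0.6432 0.0622] phi -30.69 R 0.1061
scene 2434 [0.6417 0.0622] phi -31.13 R 0.1047
top 2154 [0.6426 0.0619] phi -31.0 R 0.1057
top 1807 [0.6428 0.0625] phi -30.65 R 0.1055
top 1921 [0.5494 0.0111] phi -91.42 R 0.1052
top 1797 [0.5505 0.0116] phi -90.83 R 0.1048
top 2164 [0.4617 0.1704] phi 149.06 R 0.1053
```

View pics/s16.png

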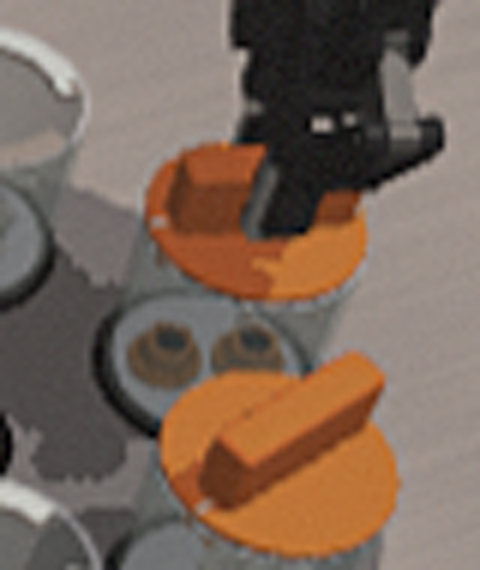

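View pics/w16.png

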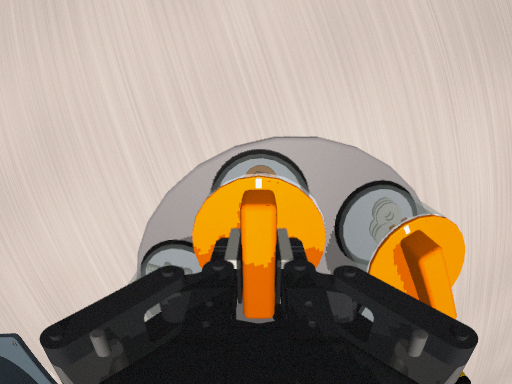

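Call:
{"method": "send_rows", "body": {
  "motion": [1, 0, 0, 0, 0, 0, 0, 1, 0, 0, 0, 0, 0, 0, 1, 0, 0, 0, 0, 0, 0, 1, 0, 0, 0, 0, 0, 0, 1, 0, 0, 0, 0, 0, 0]
}}

```text
time_s: 18.3
position: [0.5523, 0.2217, 0.0894]
ee_rot: [0.808, 0.589, -0.0, 0.0]
ft_force: [2.2, -0.6, 6.6]
grip_width: 0.172
```

```bash
python3 - <<'E'
from tt import *
s=arm.observe();shift([.552,.2222,.09],72.35,s);print(s['ft_force'],s['wrist_torque'],abs(s['qd']).max(),s['grip_width'])
cv2.imwrite("pics/scene17.png",arm.camera("scene")[:,:,::-1]); rings("scene","pics/scene17.png")
print(arm.close_job())
E
```

```text
yaw 72.24 pos [0.5523 0.2217 0.0894] shift [ 0.0004 -0.0004 -0.0006] rot [ 0.0004  0.0004 -0.0019]
[ 2.19131015 -0.62936659  6.56896976] [ 0.09492168 -0.36216221  0.17032279] 0.002371448162686661 0.17202971191248667
scene 1573 [0.4621 0.1697] phi 149.28 R 0.1046
scene 1953 [0.5515 0.0118] phi -90.28 R 0.1045
scene 2101 [0.5502 0.0106] phi -90.98 R 0.1057
scene 2213 [0.6432 0.0621] phi -30.69 R 0.1061
scene 2423 [0.6416 0.0621] phi -31.14 R 0.1047
the job is handed in; nothing more can be done
None
```

The large orange lid is in the nut cup, flange down on the rim, turned about 45–46° clockwise relative to the cup. I handed the job in at about 18.4 s with the lid still gripped there. That is well short of the click teeth at about 75°. The bolt, grommet and yellow tube were not touched.

**Last checks:**
- **Seating:** The lid pressed down on the rim with about 6.6 N. It stopped 0.6 mm below the height I had calculated for seated, and the tool was vertical to about 0.03°. The camera shows the flange flat on the rim.
- **Steadiness:** The arm was still, the turntable did not move between the last two pictures, and the jaws were holding the bar at about 15 mm.

**What did not go to plan:**
- **First grasp missed:** The fingertips are about 35 mm further back than the description says, so the jaws shut above the bar. I re-measured them in the wrist pictures and gripped lower. The lid did not move.
- **Turntable moved slightly:** It turned about 1.1° during the turn and ended about 0.6° clockwise of where it began. I allowed for this in the lid angle. The lid sits about 1 mm off the cup's centre, within the ring's clearance.
- **Leftover load:** A side load of about 2 N and a wrist moment of about 0.4 N m remain.

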